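# Load, latch and clear the test kiln for firing

## Task

Get the little test kiln ready to fire: stand every pot from the wooden tray gently upright on the kiln floor, no pot touching another, then swing the lid fully shut, hook the latch loop over the keeper on the lid and push the lever down past its toggle point until it lies flat. The wooden tray must not stay beside a hot kiln, so slide the emptied tray along the bench, without lifting it, until it sits squarely inside the four taped corner marks; disturb nothing else.

Things in the scene. Friction and masses are not known exactly. Their poses are not given: they have to be found in the camera images.
- chamber (a point): Centre of the chamber floor of the kiln: a fixed grey box, 310 (x) x 210 (y) mm, rim 140 mm above the bench. White-lined chamber 250 (x) x 150 (y), floor 48 mm above the bench, walls 30 thick. Frame is the kiln's: z up, lid hinge along the +y rim, latch in the middle of the -y face; a blue control box (60 long, 150 wide, 130 high) on the +x end.
- lid (a joint): Angle of the kiln lid: 0 shut, about 1.75 standing open just past upright (stop at 1.95). A 310 x 210 x 40 mm slab, 0.7 kg; a stiff friction hinge (0.9 N m) keeps it at any angle, so it takes 5 to 8 N at its free edge. On its top, 50 mm from the free edge, a bar handle 100 mm long (along x) of 12 mm round bar, rising 38 mm.
- lid_hinge (a point): Middle of the lid's hinge line (along the kiln's x), at the height of the rim; the lid's underside passes through it. Frame as the kiln's.
- lid_edge (a point): Middle of the lid's free edge face, half-way through its 40 mm thickness, 210 mm from the hinge line; moves with the lid. Its axes are the lid's: y towards the hinge, z out of the lid's top face.
- latch_pivot (a point): Pivot axis (along the kiln's x) of the latch lever, fixed 18 mm out from the kiln's -y face and 36 mm below the rim. Frame as the kiln's.
- lever (a joint): Angle of the steel latch lever: 0 flat along the kiln's face pointing straight down (latched); opens outward and up, 1.57 straight out, about 2.15 at the start (stop 2.25). 24 mm wide, 5 thick, reaches 82 mm from its pivot; stays where left (friction 0.05 N m). With the loop hooked its spring resists from about 1.0 down to the toggle point at 0.2, then draws it to 0; about 4 N at its end.
- lever_end (a point): Centre of the thick end of the lever (30 x 9 x 12 mm), 76 mm from its pivot; moves with the lever.
- loop_bar (a point): Centre of the crossbar (6 mm round, 58 mm long, along kiln x) of the latch's wire loop. Its legs turn on an axis 18 mm along the lever from the pivot; the bar is 62 mm from it (stretches at 8 N/mm). It swings freely: at the start it leans outward on a stop, above the lever; pushed past upright it drops against the lid above the keeper's slot and stays, and sinks into it as the lever comes down.
- keeper (a point): Seat of the keeper on the lid's -y face: where the centre of the loop's bar lies when latched. An upturned hook 42 mm wide; slot 9.5 mm between the back plate and a lip 4 mm thick whose top is 7 mm above this point. Moves with the lid; lid shut, it is 12 mm above the rim and 6.5 mm out from the lid's face. Axes: y towards the lid, z up.
- tray_center (a point): Centre of the loose wooden tray, half-way up. 320 (x) x 200 (y) mm, 30 mm high, walls 10 mm thick standing 22 mm above an 8 mm floor, 0.6 kg. x is its long axis, z up. The pots stand in it at the start.
- bay_center (a point): Centre, on the bench, of the parking place marked by four corner marks of pale tape that leave 360 (x) x 240 (y) mm between them: the tray is to lie with its long axis along this x, either way round.
- pot_a_mid (a point): Centre, half-way up, of an unglazed red clay straight-sided beaker, 42 mm in greatest diameter and 68 mm high, to be treated as a cylinder, about 0.12 kg, upright (z up); None if it is absent in this run. Two to four of the four pots are present.
- pot_b_mid (a point): Centre, half-way up, of an unglazed red clay tumbler, narrower at the foot, 44 mm in greatest diameter and 72 mm high, to be treated as a cylinder, about 0.12 kg, upright (z up); None if it is absent in this run. Two to four of the four pots are present.
- pot_c_mid (a point): Centre, half-way up, of an unglazed red clay small jar with a drawn-in neck, 44 mm in greatest diameter and 76 mm high, to be treated as a cylinder, about 0.12 kg, upright (z up); None if it is absent in this run. Two to four of the four pots are present.
- pot_d_mid (a point): Centre, half-way up, of an unglazed red clay waisted cup, 44 mm in greatest diameter and 70 mm high, to be treated as a cylinder, about 0.12 kg, upright (z up); None if it is absent in this run. Two to four of the four pots are present.
- tool_pot: Bystander: green pot of wooden modelling tools, 68 mm wide; origin at its foot. Leave it alone.
- glaze_jar: Bystander: white glaze jar with a black cap, 80 mm wide, 110 high; origin at its foot. Leave it alone.
- kiln_shelves: Bystander: two white kiln shelf plates, stacked, 160 x 120 x 30 mm; origin at their underside. Leave them alone.

How it is judged:
By the outcome, as a careful person would: the job done as asked, in the order asked, and still so for the second after the job is handed in, with the robot touching nothing.
Of pot_a, pot_b, pot_c, pot_d only 2 to 4 are there at a start; the rules pass over those that are not, and their reading is None.
At some moment in a run one of tray may be knocked a few centimetres aside while the robot is not near it.
It also fails if it takes over 210 s, if anything falls off the work surface, if the arm or the gripper's body presses on something with over 40 N, if the wrist force passes 120 N, or if a joint passes its speed limit or range.

## Robot

A 7-joint arm with a two-finger parallel gripper is mounted at the origin on the work surface. World frame = base frame: x ahead of the robot, y to its left, z up, the work surface at z = 0. Lengths are in mm, angles in rad, forces in N, time in s.
With the tool pointing down it reaches from about 400 to 750 mm from the base axis. Payload 19.5 kg.
Tool frame: the origin (TCP) lies midway between the tips of the shut fingers; the grasp point (between the pads) lies manip.tcp_to_grasp behind it (manip.tcp_to_grasp is the distance from the TCP to the grasp point, in mm); z points along the fingers, y is the line along which they close (so a half turn about z gives the same grasp; the last joint's range is limited). The gripper opens to 85 mm and grips with 20 to 120 N. Pads are 22 mm wide; open, the fingers measure 114 mm over their backs; the gripper's body (76 mm by 85 mm) begins 54 mm behind the grasp point. The pads swing forward as they close: fully open they stand 13 mm farther back than shut.
Start: joints at [-1.391, 0.707, -0.028, 1.485, 0.022, 0.951, -0.075], TCP at [126.481, 560.888, 209.168] pointing down, gripper open.
Joint ranges: [-2.71, 2.71], [-0.32, 2.16], [-1.57, 1.52], [0, 2.45], [-1.46, 4.6], [0, 2.02], [-2.83, 2.83]. Speed limits (rad/s): [1.89, 1.89, 2.57, 2.57, 3.01, 3.01, 3.01].

## Interface

Orientations are given as a unit quaternion [x, y, z, w].
In Python, from rig import manip gives the robot as it stands.
- The arm moves only by the tool apply_moves, never from a script. Its argument "targets" is a list of rows, each a list of 3 entries, a list of its own where there are three numbers: the finger opening in mm, from 0 to 85.4, then the shift along the tool's x, y, z scaled (see below), then the turn, a rotation vector about the tool's x, y, z scaled (see below). A call has 1 to 12 rows; each row is the pose to reach, as a shift and turn from the pose commanded when the call began, along the tool's axes at that moment; what a row does not reach only later rows make up. The controller multiplies each number of a shift by 0.15 m and each number of a turn by 60 degrees. A row lasts 1/12 s, in which the tool goes at most 41.7 mm and 7.16 degrees, less where a joint would pass 70% of its speed; a pose out of reach is approached as far as the arm can. A call with a number of a shift or a turn outside -1 to 1 is refused whole. A call with a gripper value outside its range is refused whole. The fingers move at their own pace and stop on an object; "squeeze" is the grip in N (left out, the last holds). Time passes only in rows, so rows that repeat a pose let the fingers close. It gives the time, the measured TCP pose, the force, the opening and the grip force at its end, in the units of the state.
- manip.state(): the state, without advancing time (a new reading comes with each control period).
- manip.snapshot(name): name is "side" or "top"; returns the picture (400x640x3 uint8, blue, green, red); there is no depth.
- manip.get_calibration(name): a dict with "intrinsics" (3x3 intrinsics, pixels), "origin" and "rotation" of the camera in the world. Camera axes: x right, y up, looking along -z (the intrinsics and any distortion apply to the point x, -y, -z); pixel columns grow to the right and rows downward; lengths in mm; the calibration is good to about 2 mm. A picture is of the moment at which its call begins. get_calibration takes no time and is no camera call.
- manip.close_job(): hands the job in; it is judged then, once.
The state is a dict: "time_s": time; "joint_pos": joint angles; "joint_velocities": joint speeds; "joint_torque": joint torques, N m; "eef_pos": TCP position; "eef_rot": TCP orientation; "ft_force": force on the tool from outside, world axes, zero at the start; "ft_torque": the same for the moment, N m; "opening": finger opening in mm; "grasp_force": force on a finger pad.
Only numpy, scipy, OpenCV 4.12 (cv2) and the standard library are available. Lean on these libraries where they do the work, as an engineer would, in place of code of your own. Each camera call takes 0.05 s, during which the arm holds its last target. There are 200 camera calls.

## Working session

There is one attempt and no reset: what is moved stays moved. The work goes in short steps, Python scripts to look and compute and a tool call to move; the robot and the scene stay as the last step left them, time stands still between calls to the robot, and variables do not carry over. Pictures are saved under pics/ and viewed, at most 14 in all, crops included, and the job is handed in when it is done.

Besides the shell and the picture viewer there is one more tool, called after "Request:" as name([rows], argument=value, ...), one row to a line, values as JSON. apply_moves: Moves the arm, as the interface text tells. Its arguments: {"type":"object","properties":{"targets":{"type":"array","items":{"type":"array"}},"squeeze":{"type":"number"}},"required":["targets"]}

```bash
ls; mkdir -p pics; python3 - <<'E'
from rig import manip
import cv2
for n in("side","top"):
    cv2.imwrite(f"pics/{n}0.png",manip.snapshot(n)); c=manip.get_calibration(n); print(n,c)
print(manip.state(),manip.tcp_to_grasp)
E
```

```text
pics
side {'intrinsics': array([[438.96546486,   0.        , 315.38881338],
       [  0.        , 438.96546486, 198.66218347],
       [  0.        ,   0.        ,   1.        ]]), 'origin': array([1417.94762616,  -16.92129822, 1100.68531692]), 'rotation': array([0.25126655, 0.23125051, 0.64446036, 0.68414849])}
top {'intrinsics': array([[394.94692888,   0.        , 321.42742697],
       [  0.        , 394.94692888, 204.72561354],
       [  0.        ,   0.        ,   1.        ]]), 'origin': array([ 340.93008343,   33.97697155, 1246.32460118]), 'rotation': array([ 0.07872365, -0.07430441, -0.69996788,  0.70592238])}
{'time_s': 0.1, 'joint_pos': array([-1.3907181 ,  0.70702755, -0.02757699,  1.48495032,  0.02199035,
        0.9509132 , -0.07549026]), 'joint_velocities': array([-0.00019482, -0.00066078,  0.00027471, -0.00025245, -0.00122146,
        0.00014403,  0.00063917]), 'joint_torque': array([ 6.96942370e-04, -8.84273672e+01,  1.23652037e+00, -2.36453372e+01,
        1.70746108e-02,  5.10228841e-03, -7.04878630e-05]), 'eef_pos': array([126.43975124, 560.65697492, 208.78262712]), 'eef_rot': array([ 1.10675433e-01,  9.93856479e-01, -4.97145743e-04, -3.07754574e-05]), 'ft_force': array([0.4305079 , 0.17097931, 0.06434167]), 'ft_torque': array([0.05284445, 0.02754522, 0.03685391]), 'grasp_force': 0.0, 'opening': 85.07315980313757} 18.700000000000003
```

View pics/top0.png

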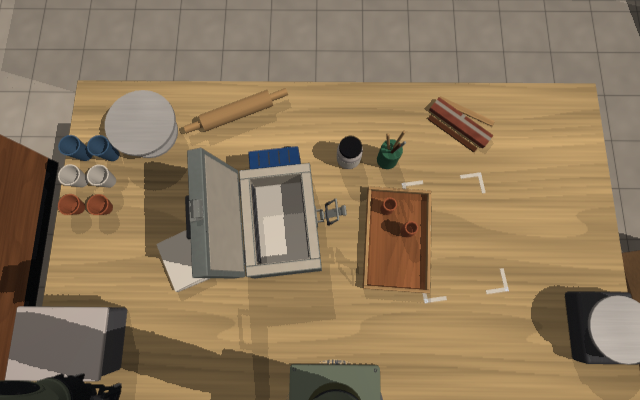

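View pics/side0.png

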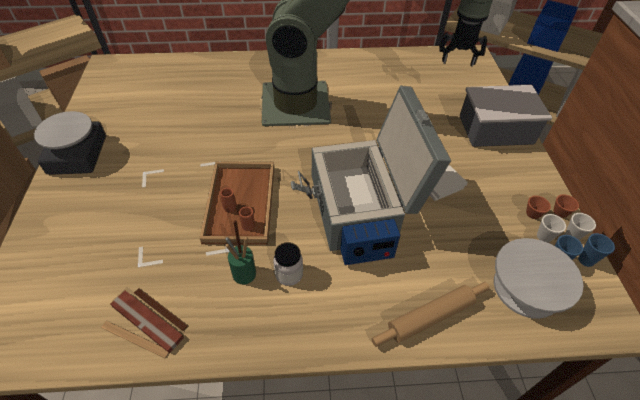

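Two pots present; the tray sits between the kiln and the bay, near the tool pot. Enlarging both views.

```bash
cat > h.py <<'E'
import numpy as np
from scipy.spatial.transform import Rotation as R
from rig import manip
C={n:manip.get_calibration(n) for n in("side","top")}
def ray(n,u,v):
    c=C[n];K=c["intrinsics"]
    d=np.array([(u-K[0,2])/K[0,0],-(v-K[1,2])/K[1,1],-1])
    return c["origin"],R.from_quat(c["rotation"]).apply(d)
def pl(n,u,v,z):
    o,d=ray(n,u,v); return o+d*(z-o[2])/d[2]
def proj(n,p):
    c=C[n];K=c["intrinsics"];q=R.from_quat(c["rotation"]).inv().apply(np.asarray(p,float)-c["origin"])
    return np.stack([K[0,2]+K[0,0]*q[...,0]/-q[...,2],K[1,2]+K[1,1]*q[...,1]/q[...,2]],-1)
def tri(a,b):
    (o1,d1),(o2,d2)=ray("side",*a),ray("top",*b)
    A=np.stack([d1,-d2],1);t=np.linalg.lstsq(A,o2-o1,rcond=None)[0]
    p,q=o1+t[0]*d1,o2+t[1]*d2; return (p+q)/2,np.linalg.norm(p-q)
E
python3 - <<'E'
import cv2
t=cv2.imread("pics/top0.png");s=cv2.imread("pics/side0.png")
f=lambda i,x0,x1,y0,y1,k,n:cv2.imwrite(n,cv2.resize(i[y0:y1,x0:x1],None,fx=k,fy=k,interpolation=cv2.INTER_CUBIC))
f(t,180,340,140,290,4,"pics/tk.png");f(t,340,520,160,310,4,"pics/tt.png");f(s,130,330,140,290,4,"pics/st.png");f(s,280,460,80,270,3,"pics/sk.png")
E
```

```text
(no output)
```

View pics/tk.png

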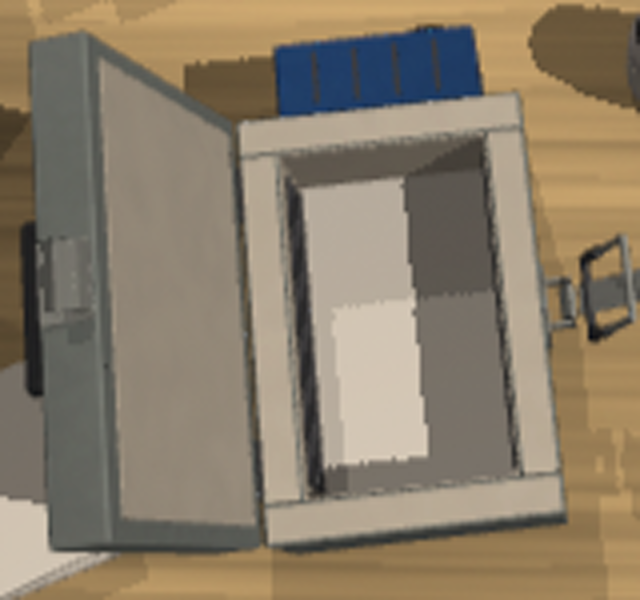

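View pics/tt.png

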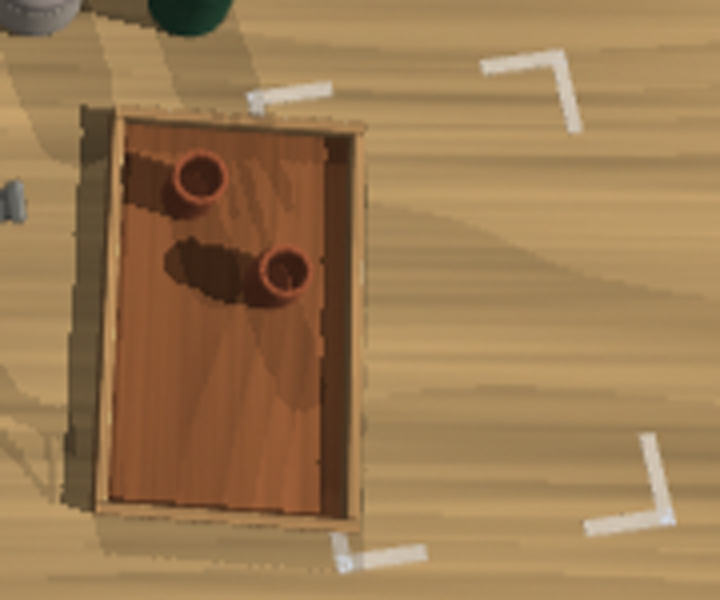

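View pics/st.png

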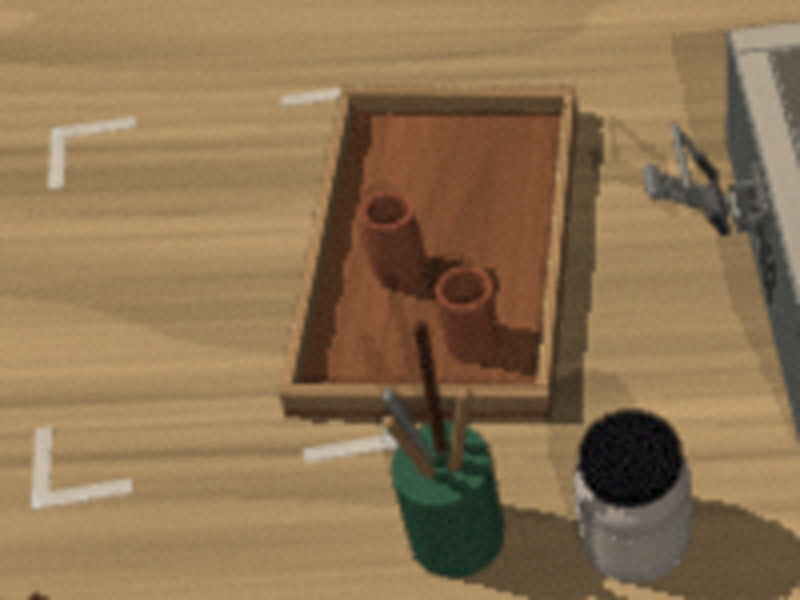

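Top crops: kiln rim corners at (520,93),(240,122),(268,545),(563,512); tray rim (115,107),(366,125),(357,528),(97,513); pot rims (201,179) and (285,272); tape corners ≈(255,97),(557,57),(666,518),(346,566).

```bash
python3 - <<'E'
from h import *
np.set_printoptions(precision=1,suppress=True)
k=lambda u,v,z:pl("top",180+u/4,140+v/4,z)
t=lambda u,v,z:pl("top",340+u/4,160+v/4,z)
def box(P,nm):
    P=np.array(P);c=P.mean(0);ex=(P[0]+P[1]-P[2]-P[3])/2;ey=(P[0]+P[3]-P[1]-P[2])/2
    print(nm,c,"Lx",np.linalg.norm(ex),"Ly",np.linalg.norm(ey),"yaw",np.degrees(np.arctan2(ex[1],ex[0])),np.degrees(np.arctan2(-ey[0],ey[1])))
# order +x+y, +x-y, -x-y, -x+y
box([k(240,122,140),k(520,93,140),k(563,512,140),k(268,545,140)],"kiln")
box([k(283,160,140),k(487,133,140),k(521,474,140),k(307,503,140)],"chamber")
box([t(115,107,30),t(366,125,30),t(357,528,30),t(97,513,30)],"tray")
box([t(255,97,0),t(557,57,0),t(666,518,0),t(346,566,0)],"bay")
for a,b in (((388,210),(285,272)),((466,288),(201,179))):
    print("pot",tri((130+a[0]/4,140+a[1]/4),(340+b[0]/4,160+b[1]/4)),t(*b,78))
print("lever end",tri((130+655/4,140+182/4),(344,210)))
print("toolpot",pl("side",130+452/4,140+560/4,0),"jar",pl("top",349,147,110), "handle", tri((425,117),(190,217)))
print("state", R.from_quat(manip.state()["eef_rot"]).as_matrix())
E
```

```text
kiln [545.1 161.5 140. ] Lx 306.27828837824444 Ly 205.42826496114944 yaw 6.569378999115534 6.715931058341286
chamber [543.9 160.2 140. ] Lx 248.77292969486024 Ly 149.72654468196404 yaw 6.579882513149862 8.231390663273945
tray [ 504.8 -196.3   30. ] Lx 315.01228063467744 Ly 197.13479058187852 yaw -3.7714235479144613 -3.2738891216169983
bay [ 518.8 -377.3    0. ] Lx 374.45884087202114 Ly 250.84348904206314 yaw 8.570621053747615 8.484538679876243
pot (array([ 528.4, -224.7,   83. ]), np.float64(1.1187062261375431)) [ 529.2 -226.4   78. ]
pot (array([ 600.7, -164.8,   74.3]), np.float64(3.215975667261956)) [ 599.9 -165.8   78. ]
lever end (array([568.3, -21. , 147.1]), np.float64(2.5890650368687167))
toolpot [ 786.6 -174.3    0. ] jar [771.8 -40.  110. ] handle (array([508.9, 345.3, 336.6]), np.float64(6.594326631167704))
state [[-1.   0.2 -0. ]
 [ 0.2  1.  -0. ]
 [-0.  -0.  -1. ]]
```

View pics/sk.png

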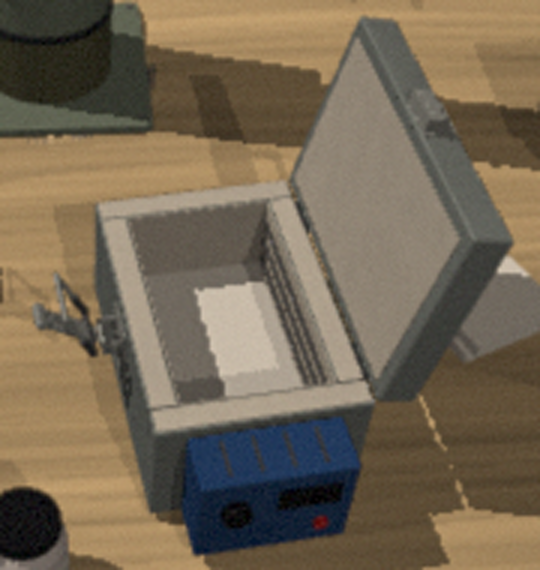

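Latch, kiln (centre 545,161, yaw 6.6°) and tray located. Moving high over toward the tray, aligning the tool with the kiln.

Request:
apply_moves([
  [85,[-0.64,-0.61,-1],[0,0,-0.32]],
  [85,[-0.64,-0.61,-1],[0,0,-0.32]],
  [85,[-0.64,-0.61,-1],[0,0,-0.32]],
  [85,[-0.64,-0.61,-1],[0,0,-0.32]],
  [85,[-0.64,-0.61,-1],[0,0,-0.32]],
  [85,[-0.64,-0.61,-1],[0,0,-0.32]],
  [85,[-0.64,-0.61,-1],[0,0,-0.32]],
  [85,[-0.64,-0.61,-1],[0,0,-0.32]],
])

```text
time_s: 0.77
eef_pos: [199.6, 450.7, 358.5]
eef_rot: [-0.057, 0.998, -0.0, -0.0]
ft_force: [0.6, -0.5, -1.1]
opening: 84.8
grasp_force: 0.0
```

Request:
apply_moves([
  [85,[-0.44,-0.86,-0.27],[0,0,0]],
  [85,[-0.44,-0.86,-0.27],[0,0,0]],
  [85,[-0.44,-0.86,-0.27],[0,0,0]],
  [85,[-0.44,-0.86,-0.27],[0,0,0]],
  [85,[-0.44,-0.86,-0.27],[0,0,0]],
  [85,[-0.44,-0.86,-0.27],[0,0,0]],
])

```text
time_s: 1.27
eef_pos: [280.3, 329.7, 399.1]
eef_rot: [-0.056, 0.998, -0.0, -0.0]
ft_force: [-0.8, 0.2, -0.2]
opening: 85.2
grasp_force: 0.0
```

Request:
apply_moves([
  [85,[-0.43,-0.88,0],[0,0,0]],
  [85,[-0.43,-0.88,0],[0,0,0]],
  [85,[-0.43,-0.88,0],[0,0,0]],
  [85,[-0.43,-0.88,0],[0,0,0]],
  [85,[-0.43,-0.88,0],[0,0,0]],
])

```text
time_s: 1.68
eef_pos: [360.7, 203.6, 398.7]
eef_rot: [-0.055, 0.998, -0.001, -0.001]
ft_force: [1.4, 0.3, -0.1]
opening: 84.9
grasp_force: 0.0
```

Request:
apply_moves([
  [85,[-0.43,-0.88,0],[0,0,0]],
  [85,[-0.43,-0.88,0],[0,0,0]],
  [85,[-0.43,-0.88,0],[0,0,0]],
  [85,[-0.43,-0.88,0],[0,0,0]],
  [85,[-0.43,-0.88,0],[0,0,0]],
])

```text
time_s: 2.1
eef_pos: [439.8, 80.0, 398.3]
eef_rot: [-0.055, 0.998, -0.001, -0.001]
ft_force: [-0.8, -1.1, -0.5]
opening: 84.8
grasp_force: 0.0
```

Request:
apply_moves([
  [75,[-0.43,-0.88,0.8],[0,0,0]],
  [75,[-0.43,-0.88,0.8],[0,0,0]],
  [75,[-0.43,-0.88,0.8],[0,0,0]],
  [75,[-0.43,-0.88,0.8],[0,0,0]],
  [75,[-0.43,-0.88,0.8],[0,0,0]],
  [75,[-0.43,-0.88,0.8],[0,0,0]],
])

```text
time_s: 2.6
eef_pos: [517.3, -42.7, 275.4]
eef_rot: [-0.056, 0.998, -0.0, -0.003]
ft_force: [-0.7, -0.8, -1.2]
opening: 74.8
grasp_force: 0.0
```

Request:
apply_moves([
  [70,[-0.43,-0.88,0.8],[0,0,0]],
  [70,[-0.43,-0.88,0.8],[0,0,0]],
  [70,[-0.43,-0.88,0.8],[0,0,0]],
  [70,[-0.43,-0.88,0.8],[0,0,0]],
  [70,[-0.43,-0.88,0.8],[0,0,0]],
  [70,[-0.43,-0.88,0.8],[0,0,0]],
  [70,[-0.43,-0.88,0.8],[0,0,0]],
])

```text
time_s: 3.18
eef_pos: [596.3, -163.4, 158.0]
eef_rot: [-0.057, 0.998, 0.001, -0.001]
ft_force: [0.4, 1.0, 1.7]
opening: 69.9
grasp_force: 0.0
```

```bash
cat > aim.py <<'E'
# print shift (in move units) from the current tool pose to given world points; live check picture of the pots/tray
import sys; from h import *
s=manip.state();M=R.from_quat(s["eef_rot"]);p=s["eef_pos"]
for a in sys.argv[1:]:
    q=np.array(eval(a),float); print(a,np.round(M.inv().apply(q-p)/150,3))
E
python3 - <<'E'
from h import *
import cv2
a=manip.snapshot("side"); b=cv2.imread("pics/side0.png")
cv2.imwrite("pics/side1.png",cv2.resize(a[100:270,170:410],None,fx=3,fy=3))
s=manip.state();print(s["eef_pos"])
E
python3 aim.py "(600,-165.5,39)"
```

```text
[ 596.51236925 -163.05020973  159.16181561]
(600,-165.5,39) [-0.022 -0.02   0.801]
```

View pics/side1.png

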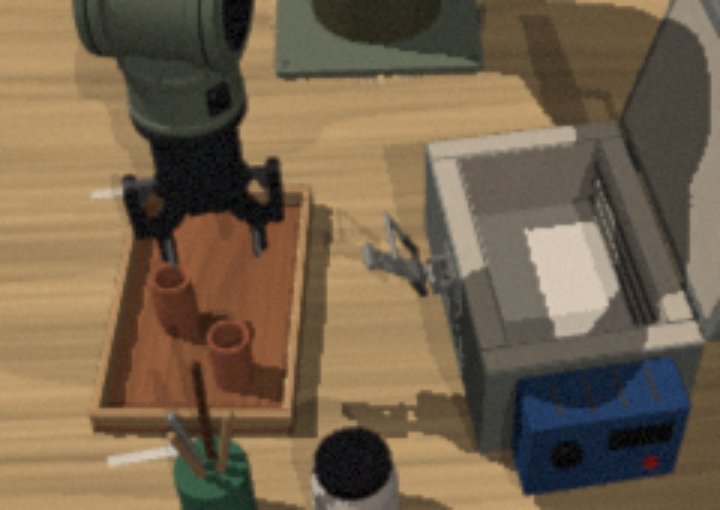

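The tool is above the far pot, and nothing in the scene has shifted. Descending, gripping and lifting.

Request:
apply_moves([
  [70,[-0.02,-0.02,0.3],[0,0,0]],
  [70,[-0.02,-0.02,0.5],[0,0,0]],
  [70,[-0.02,-0.02,0.7],[0,0,0]],
  [70,[-0.02,-0.02,0.8],[0,0,0]],
  [70,[-0.02,-0.02,0.8],[0,0,0]],
  [70,[-0.02,-0.02,0.8],[0,0,0]],
  [30,[-0.02,-0.02,0.8],[0,0,0]],
  [30,[-0.02,-0.02,0.8],[0,0,0]],
  [30,[-0.02,-0.02,0.8],[0,0,0]],
  [30,[-0.02,-0.02,0.8],[0,0,0]],
  [30,[-0.02,-0.02,0.8],[0,0,0]],
  [30,[-0.02,-0.02,0.8],[0,0,0]],
], squeeze=30)

```text
time_s: 4.23
eef_pos: [600.5, -168.0, 41.5]
eef_rot: [-0.057, 0.998, -0.0, 0.001]
ft_force: [-1.4, 2.5, 10.9]
opening: 40.3
grasp_force: 29.0
```

Request:
apply_moves([
  [30,[0,0,0],[0,0,0]],
  [30,[0,0,0],[0,0,0]],
  [30,[0,0,0],[0,0,0]],
  [30,[0,0,0],[0,0,0]],
])

```text
time_s: 4.57
eef_pos: [600.6, -168.0, 41.5]
eef_rot: [-0.057, 0.998, -0.0, 0.001]
ft_force: [-0.4, 1.9, 10.3]
opening: 40.7
grasp_force: 29.0
```

Request:
apply_moves([
  [30,[0,0,-0.1],[0,0,0]],
  [30,[0,0,-0.25],[0,0,0]],
  [30,[0,0,-0.5],[0,0,0]],
  [30,[0,0,-0.75],[0,0,0]],
  [30,[0,0,-1],[0,0,0]],
  [30,[0,0,-1],[0,0,0]],
])

```text
time_s: 5.07
eef_pos: [601.9, -169.0, 197.5]
eef_rot: [-0.056, 0.998, -0.002, 0.005]
ft_force: [1.4, -0.5, -0.6]
opening: 40.4
grasp_force: 31.0
```

Request:
apply_moves([
  [30,[-0.07,0.1,-0.27],[0,0,0]],
  [30,[-0.07,0.25,-0.27],[0,0,0]],
  [30,[-0.07,0.4,-0.27],[0,0,0]],
  [30,[-0.07,0.57,-0.27],[0,0,0]],
  [30,[-0.07,0.74,-0.27],[0,0,0]],
])

```text
time_s: 5.48
eef_pos: [597.2, -55.7, 230.9]
eef_rot: [-0.056, 0.998, -0.0, 0.001]
ft_force: [1.1, 0.1, -1.7]
opening: 40.9
grasp_force: 31.4
```

Request:
apply_moves([
  [30,[-0.07,0.2,0],[0,0,0]],
  [30,[-0.07,0.4,0],[0,0,0]],
  [30,[-0.07,0.6,0],[0,0,0]],
  [30,[-0.07,0.74,0],[0,0,0]],
  [30,[-0.07,0.74,0],[0,0,0]],
])

```text
time_s: 5.9
eef_pos: [594.7, 60.0, 230.7]
eef_rot: [-0.059, 0.998, 0.001, 0.0]
ft_force: [-0.0, 1.3, -1.9]
opening: 40.6
grasp_force: 31.3
```

Request:
apply_moves([
  [30,[-0.07,0.2,0],[0,0,0]],
  [30,[-0.07,0.4,0],[0,0,0]],
  [30,[-0.07,0.55,0],[0,0,0]],
  [30,[-0.07,0.68,0],[0,0,0]],
  [30,[-0.07,0.74,0],[0,0,0]],
  [30,[-0.07,0.74,0],[0,0,0]],
  [30,[-0.07,0.74,0],[0,0,0]],
])

```text
time_s: 6.48
eef_pos: [593.3, 165.2, 230.4]
eef_rot: [-0.056, 0.998, -0.0, 0.0]
ft_force: [0.1, -0.4, -1.6]
opening: 40.4
grasp_force: 31.4
```

```bash
python3 aim.py "(595,167,82)"; python3 - <<'E'
from h import *
import cv2
a=manip.snapshot("side")
cv2.imwrite("pics/side2.png",cv2.resize(a[50:270,250:450],None,fx=3,fy=2.7))
E
```

```text
(595,167,82) [-0.012  0.012  0.99 ]
```

View pics/side2.png

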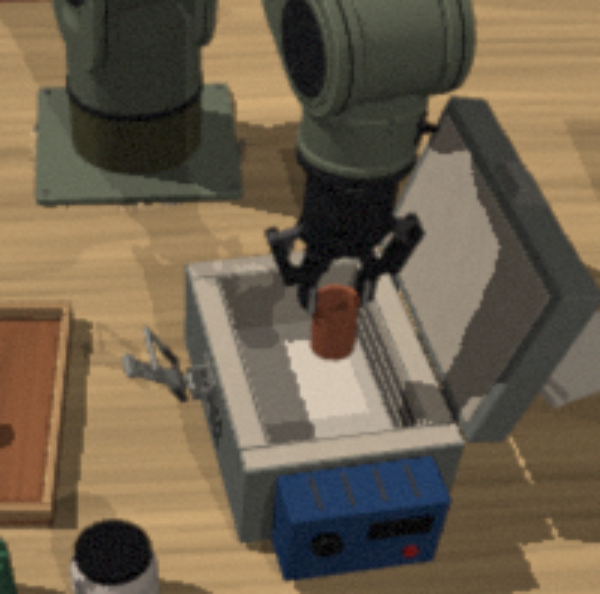

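Request:
apply_moves([
  [30,[-0.01,-0.04,0.1],[0,0,0]],
  [30,[-0.01,-0.04,0.3],[0,0,0]],
  [30,[-0.01,-0.04,0.5],[0,0,0]],
  [30,[-0.01,-0.04,0.7],[0,0,0]],
  [30,[-0.01,-0.04,0.85],[0,0,0]],
  [30,[-0.01,-0.04,0.93],[0,0,0]],
  [30,[-0.01,-0.04,0.96],[0,0,0]],
  [30,[-0.01,-0.04,0.97],[0,0,0]],
  [30,[-0.01,-0.04,0.97],[0,0,0]],
  [30,[-0.01,-0.04,0.98],[0,0,0]],
  [30,[-0.01,-0.04,0.985],[0,0,0]],
  [30,[-0.01,-0.04,0.985],[0,0,0]],
])

```text
time_s: 7.53
eef_pos: [595.6, 160.3, 83.0]
eef_rot: [-0.057, 0.998, 0.0, 0.0]
ft_force: [0.2, 0.5, -0.7]
opening: 40.5
grasp_force: 31.4
```

Request:
apply_moves([
  [30,[0,0,0.004],[0,0,0]],
  [30,[0,0,0.008],[0,0,0]],
  [30,[0,0,0.012],[0,0,0]],
  [30,[0,0,0.012],[0,0,0]],
])

```text
time_s: 7.87
eef_pos: [596.0, 160.6, 81.5]
eef_rot: [-0.057, 0.998, 0.0, 0.001]
ft_force: [-0.3, 0.3, 10.4]
opening: 40.6
grasp_force: 32.3
```

Request:
apply_moves([
  [44,[0,0,0],[0,0,0]],
  [48,[0,0,0],[0,0,0]],
  [54,[0,0,0],[0,0,0]],
  [60,[0,0,0],[0,0,0]],
  [60,[0,0,0],[0,0,0]],
  [60,[0,0,-0.15],[0,0,0]],
  [60,[0,0,-0.4],[0,0,0]],
  [60,[0,0,-0.65],[0,0,0]],
  [60,[0,0,-0.9],[0,0,0]],
  [60,[0,0,-1],[0,0,0]],
  [60,[0,0,-1],[0,0,0]],
])

```text
time_s: 8.78
eef_pos: [596.6, 160.6, 234.5]
eef_rot: [-0.057, 0.998, 0.001, 0.003]
ft_force: [-0.1, 0.3, -0.1]
opening: 59.9
grasp_force: 0.0
```

Request:
apply_moves([
  [70,[0.25,-0.83,0],[0,0,0]],
  [70,[0.25,-0.83,0],[0,0,0]],
  [70,[0.25,-0.83,0],[0,0,0]],
  [70,[0.25,-0.83,0],[0,0,0]],
  [70,[0.25,-0.83,0],[0,0,0]],
])

```text
time_s: 9.2
eef_pos: [571.7, 29.2, 230.5]
eef_rot: [-0.054, 0.999, -0.001, -0.0]
ft_force: [0.2, 0.9, -0.3]
opening: 69.9
grasp_force: 0.0
```

Request:
apply_moves([
  [70,[0.25,-0.83,0],[0,0,0]],
  [70,[0.25,-0.83,0],[0,0,0]],
  [70,[0.25,-0.83,0],[0,0,0]],
  [70,[0.25,-0.83,0],[0,0,0]],
  [70,[0.25,-0.83,0],[0,0,0]],
])

```text
time_s: 9.62
eef_pos: [548.5, -97.7, 230.3]
eef_rot: [-0.055, 0.998, -0.0, -0.0]
ft_force: [0.5, 0.8, -0.1]
opening: 69.9
grasp_force: 0.0
```

Request:
apply_moves([
  [70,[0.25,-0.83,0.2],[0,0,0]],
  [70,[0.25,-0.83,0.4],[0,0,0]],
  [70,[0.25,-0.83,0.4],[0,0,0]],
  [70,[0.25,-0.83,0.4],[0,0,0]],
  [70,[0.25,-0.83,0.4],[0,0,0]],
  [70,[0.25,-0.83,0.4],[0,0,0]],
])

```text
time_s: 10.12
eef_pos: [526.0, -222.7, 169.8]
eef_rot: [-0.057, 0.998, 0.001, -0.0]
ft_force: [0.5, 0.9, 0.3]
opening: 69.9
grasp_force: 0.0
```

```bash
python3 aim.py "(528.8,-225.6,39)"; python3 - <<'E'
from h import *
import cv2
a=manip.snapshot("side")
cv2.imwrite("pics/side3.png",cv2.resize(a[90:270,170:410],None,fx=3,fy=3))
E
```

```text
(528.8,-225.6,39) [-0.017 -0.023  0.872]
```

View pics/side3.png

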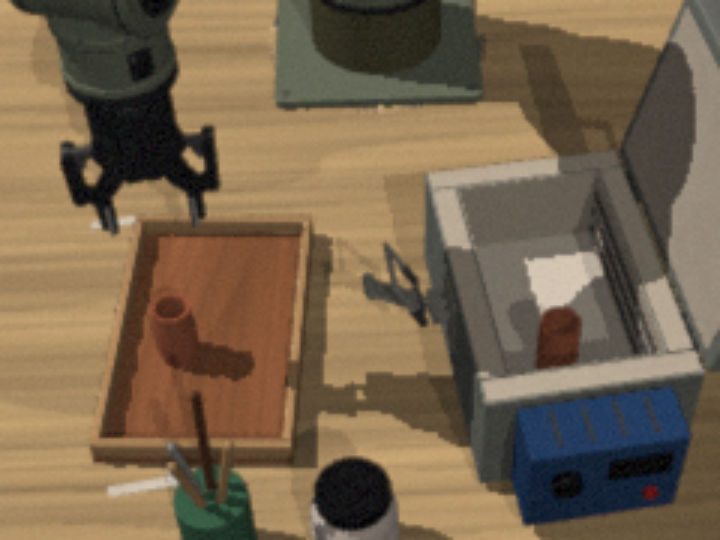

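First pot stands upright in the chamber; tray and second pot are unmoved. Picking the second.

Request:
apply_moves([
  [70,[-0.02,-0.02,0.3],[0,0,0]],
  [70,[-0.02,-0.02,0.5],[0,0,0]],
  [70,[-0.02,-0.02,0.7],[0,0,0]],
  [70,[-0.02,-0.02,0.87],[0,0,0]],
  [70,[-0.02,-0.02,0.87],[0,0,0]],
  [70,[-0.02,-0.02,0.87],[0,0,0]],
  [30,[-0.02,-0.02,0.87],[0,0,0]],
  [30,[-0.02,-0.02,0.87],[0,0,0]],
  [30,[-0.02,-0.02,0.87],[0,0,0]],
  [30,[-0.02,-0.02,0.87],[0,0,0]],
  [30,[-0.02,-0.02,0.87],[0,0,0]],
  [30,[-0.02,-0.02,0.87],[0,0,0]],
])

```text
time_s: 11.17
eef_pos: [530.2, -226.0, 42.2]
eef_rot: [-0.057, 0.998, -0.0, 0.001]
ft_force: [-0.4, 2.9, 10.9]
opening: 42.6
grasp_force: 29.0
```

Request:
apply_moves([
  [30,[0,0,0],[0,0,0]],
  [30,[0,0,0],[0,0,0]],
  [30,[0,0,0],[0,0,0]],
])

```text
time_s: 11.42
eef_pos: [530.2, -226.1, 42.2]
eef_rot: [-0.057, 0.998, -0.0, 0.001]
ft_force: [-1.0, 1.8, 10.6]
opening: 42.8
grasp_force: 29.0
```

Request:
apply_moves([
  [30,[0,0,-0.1],[0,0,0]],
  [30,[0,0,-0.25],[0,0,0]],
  [30,[0,0,-0.5],[0,0,0]],
  [30,[0,0,-0.75],[0,0,0]],
  [30,[0,0,-1],[0,0,0]],
  [30,[0,0,-1],[0,0,0]],
])

```text
time_s: 11.92
eef_pos: [531.4, -227.0, 197.9]
eef_rot: [-0.057, 0.998, -0.002, 0.005]
ft_force: [0.3, -0.2, 0.2]
opening: 42.8
grasp_force: 31.6
```

Request:
apply_moves([
  [30,[-0.02,0.1,-0.27],[0,0,0]],
  [30,[-0.02,0.25,-0.27],[0,0,0]],
  [30,[-0.02,0.45,-0.27],[0,0,0]],
  [30,[-0.02,0.65,-0.27],[0,0,0]],
  [30,[-0.02,0.83,-0.27],[0,0,0]],
])

```text
time_s: 12.33
eef_pos: [517.7, -100.3, 231.9]
eef_rot: [-0.057, 0.998, 0.0, 0.001]
ft_force: [1.3, 0.2, -0.8]
opening: 42.3
grasp_force: 32.0
```

Request:
apply_moves([
  [30,[-0.02,0.2,0],[0,0,0]],
  [30,[-0.02,0.4,0],[0,0,0]],
  [30,[-0.02,0.6,0],[0,0,0]],
  [30,[-0.02,0.83,0],[0,0,0]],
  [30,[-0.02,0.83,0],[0,0,0]],
])

```text
time_s: 12.75
eef_pos: [506.3, 28.7, 231.7]
eef_rot: [-0.06, 0.998, 0.002, 0.001]
ft_force: [-1.5, 1.6, -1.8]
opening: 42.9
grasp_force: 31.9
```

Request:
apply_moves([
  [30,[-0.02,0.2,0],[0,0,0]],
  [30,[-0.02,0.4,0],[0,0,0]],
  [30,[-0.02,0.6,0],[0,0,0]],
  [30,[-0.02,0.75,0],[0,0,0]],
  [30,[-0.02,0.83,0],[0,0,0]],
  [30,[-0.02,0.83,0],[0,0,0]],
  [30,[-0.02,0.83,0],[0,0,0]],
])

```text
time_s: 13.33
eef_pos: [495.9, 145.6, 231.2]
eef_rot: [-0.057, 0.998, -0.0, 0.0]
ft_force: [-1.0, -0.6, -1.2]
opening: 42.7
grasp_force: 32.0
```

```bash
python3 aim.py "(496,147,84)"
```

```text
(496,147,84) [-0.001  0.01   0.981]
```

Request:
apply_moves([
  [30,[0,0.01,0.1],[0,0,0]],
  [30,[0,0.01,0.3],[0,0,0]],
  [30,[0,0.01,0.5],[0,0,0]],
  [30,[0,0.01,0.7],[0,0,0]],
  [30,[0,0.01,0.85],[0,0,0]],
  [30,[0,0.01,0.93],[0,0,0]],
  [30,[0,0.01,0.96],[0,0,0]],
  [30,[0,0.01,0.97],[0,0,0]],
  [30,[0,0.01,0.975],[0,0,0]],
  [30,[0,0.01,0.98],[0,0,0]],
  [30,[0,0.01,0.985],[0,0,0]],
  [30,[0,0.01,0.985],[0,0,0]],
])

```text
time_s: 14.33
eef_pos: [495.9, 147.5, 83.4]
eef_rot: [-0.057, 0.998, 0.0, 0.0]
ft_force: [-0.3, 0.4, -2.1]
opening: 43.2
grasp_force: 32.0
```

Request:
apply_moves([
  [30,[0,0,0.004],[0,0,0]],
  [30,[0,0,0.006],[0,0,0]],
  [30,[0,0,0.008],[0,0,0]],
  [30,[0,0,0.008],[0,0,0]],
])

```text
time_s: 14.67
eef_pos: [495.9, 147.6, 82.2]
eef_rot: [-0.057, 0.998, 0.0, 0.0]
ft_force: [-1.3, 0.3, 9.0]
opening: 42.7
grasp_force: 32.9
```

Request:
apply_moves([
  [46,[0,0,0],[0,0,0]],
  [50,[0,0,0],[0,0,0]],
  [56,[0,0,0],[0,0,0]],
  [62,[0,0,0],[0,0,0]],
  [62,[0,0,0],[0,0,0]],
  [62,[0,0,-0.15],[0,0,0]],
  [62,[0,0,-0.4],[0,0,0]],
  [62,[0,0,-0.65],[0,0,0]],
  [62,[0,0,-0.9],[0,0,0]],
  [62,[0,0,-1],[0,0,0]],
  [62,[0,0,-1],[0,0,0]],
])

```text
time_s: 15.58
eef_pos: [496.8, 147.8, 235.1]
eef_rot: [-0.057, 0.998, 0.001, 0.003]
ft_force: [-0.6, 0.3, -0.6]
opening: 62.0
grasp_force: 0.0
```

Request:
apply_moves([
  [0,[0.1,0,-0.97],[0,0,0]],
  [0,[0.3,0,-0.97],[0,0,0]],
  [0,[0.33,0,-0.97],[0,0,0]],
  [0,[0.33,0,-0.97],[0,0,0]],
  [0,[0.33,0,-0.97],[0,0,0]],
  [0,[0.33,0,-0.97],[0,0,0]],
])

```text
time_s: 16.08
eef_pos: [446.4, 142.1, 377.9]
eef_rot: [-0.057, 0.998, 0.0, 0.001]
ft_force: [-0.1, 0.1, -1.2]
opening: -0.1
grasp_force: 0.0
```

Request:
apply_moves([
  [0,[0,0.75,0],[0,0,0]],
  [0,[0,0.75,0],[0,0,0]],
  [0,[0,0.75,0],[0,0,0]],
  [0,[0,0.75,0],[0,0,0]],
  [0,[0,0.75,0],[0,0,0]],
])

```text
time_s: 16.5
eef_pos: [433.4, 254.8, 375.4]
eef_rot: [-0.058, 0.998, -0.001, -0.001]
ft_force: [0.6, -1.4, 0.2]
opening: -0.2
grasp_force: 0.0
```

Request:
apply_moves([
  [0,[0,0.78,0],[0,0,0]],
  [0,[0,0.78,0],[0,0,0]],
  [0,[0,0.78,0],[0,0,0]],
  [0,[0,0.78,0],[0,0,0]],
  [0,[0,0.78,0],[0,0,0]],
  [0,[0,0.78,0],[0,0,0]],
])

```text
time_s: 17.0
eef_pos: [421.2, 368.6, 376.5]
eef_rot: [-0.056, 0.998, -0.001, -0.0]
ft_force: [0.8, -0.7, 0.3]
opening: 0.0
grasp_force: 0.0
```

```bash
python3 - <<'E'
from h import *
import cv2
a=manip.snapshot("side")
cv2.imwrite("pics/side4.png",cv2.resize(a[30:270,250:470],None,fx=2.5,fy=2.5))
p=manip.state()["eef_pos"]; th=np.radians(6.6)
d=p[:2]-[545,161];print("kiln xy",d@[np.cos(th),np.sin(th)],d@[-np.sin(th),np.cos(th)],p[2])
E
```

```text
kiln xy -99.01857916648655 220.311464392627 376.8552492686671
```

View pics/side4.png

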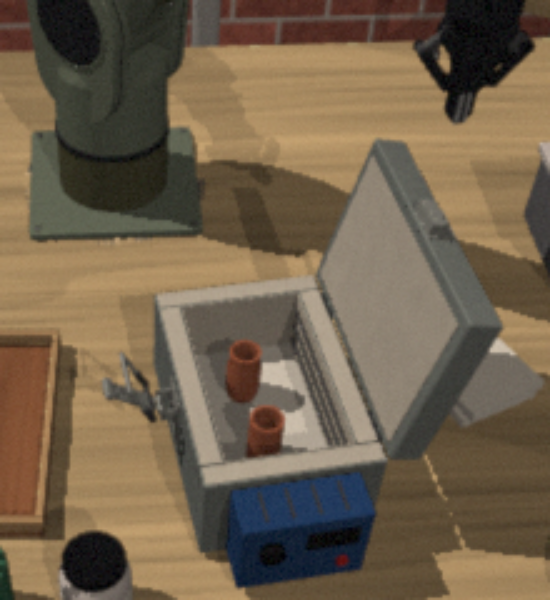

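Both pots stand upright and apart in the chamber; the closed fingertips are behind the lid. Lowering and swinging the lid.

Request:
apply_moves([
  [0,[0,0,0.2],[0,0,0]],
  [0,[0,0,0.4],[0,0,0]],
  [0,[0,0,0.49],[0,0,0]],
  [0,[0,0,0.49],[0,0,0]],
  [0,[0,-0.08,0.49],[0,0,0]],
  [0,[0,-0.16,0.49],[0,0,0]],
  [0,[0,-0.16,0.49],[0,0,0]],
])

```text
time_s: 17.63
eef_pos: [424.5, 345.4, 306.4]
eef_rot: [-0.056, 0.998, 0.002, 0.002]
ft_force: [-0.8, 3.5, 7.0]
opening: 0.1
grasp_force: 3.3
```

Request:
apply_moves([
  [0,[0,-0.12,-0.01],[0,0,0]],
  [0,[0,-0.19,-0.03],[0,0,0]],
  [0,[0,-0.26,-0.05],[0,0,0]],
  [0,[0,-0.33,-0.06],[0,0,0]],
  [0,[0,-0.39,-0.07],[0,0,0]],
  [0,[0,-0.47,-0.07],[0,0,0]],
  [0,[0,-0.54,-0.07],[0,0,0]],
  [0,[0,-0.61,-0.07],[0,0,0]],
  [0,[0,-0.69,-0.07],[0,0,0]],
  [0,[0,-0.76,-0.05],[0,0,0]],
  [0,[0,-0.83,-0.03],[0,0,0]],
  [0,[0,-0.9,-0.01],[0,0,0]],
])

```text
time_s: 18.63
eef_pos: [438.7, 210.9, 305.2]
eef_rot: [-0.056, 0.998, 0.0, 0.0]
ft_force: [0.4, 2.5, 5.0]
opening: -0.3
grasp_force: 2.3
```

```bash
python3 - <<'E'
from h import *
import cv2
a=manip.snapshot("side")
cv2.imwrite("pics/side5.png",cv2.resize(a[30:270,250:470],None,fx=2.5,fy=2.5))
p=manip.state()["eef_pos"]; th=np.radians(6.6)
d=p[:2]-[545,161];print("kiln xy",d@[np.cos(th),np.sin(th)],d@[-np.sin(th),np.cos(th)],p[2])
E
```

```text
kiln xy -99.86033208003361 59.600057987619536 304.74228151953355
```

View pics/side5.png

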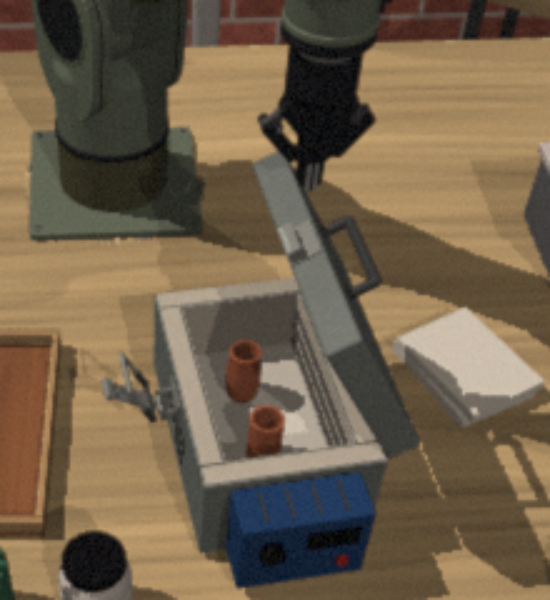

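Request:
apply_moves([
  [0,[0,-0.08,0.03],[0,0,0]],
  [0,[0,-0.17,0.08],[0,0,0]],
  [0,[0,-0.25,0.13],[0,0,0]],
  [0,[0,-0.33,0.18],[0,0,0]],
  [0,[0,-0.41,0.25],[0,0,0]],
  [0,[0,-0.47,0.32],[0,0,0]],
  [0,[0,-0.53,0.39],[0,0,0]],
  [0,[0,-0.59,0.48],[0,0,0]],
  [0,[0,-0.64,0.56],[0,0,0]],
])

```text
time_s: 19.43
eef_pos: [449.3, 115.3, 220.6]
eef_rot: [-0.056, 0.998, -0.0, -0.0]
ft_force: [1.4, -1.0, 3.7]
opening: 0.0
grasp_force: 1.4
```

Request:
apply_moves([
  [0,[0,-0.03,0.09],[0,0,0]],
  [0,[0,-0.06,0.18],[0,0,0]],
  [0,[0,-0.09,0.23],[0,0,0]],
  [0,[0,-0.09,0.26],[0,0,0]],
  [0,[0,-0.09,0.28],[0,0,0]],
  [0,[0,-0.09,0.28],[0,0,0]],
])

```text
time_s: 19.93
eef_pos: [450.7, 103.2, 179.0]
eef_rot: [-0.057, 0.998, -0.0, -0.0]
ft_force: [0.3, 0.0, 0.1]
opening: 0.4
grasp_force: 0.0
```

Request:
apply_moves([
  [0,[0,0,0.01],[0,0,0]],
  [0,[0,0,0.02],[0,0,0]],
  [0,[0,0,0.03],[0,0,0]],
  [0,[0,0,0.03],[0,0,0]],
])

```text
time_s: 20.27
eef_pos: [450.9, 103.2, 174.7]
eef_rot: [-0.057, 0.998, -0.0, 0.0]
ft_force: [0.7, -0.7, 1.1]
opening: -0.0
grasp_force: 0.1
```

Request:
apply_moves([
  [0,[0,0,0.01],[0,0,0]],
  [0,[0,0,0.02],[0,0,0]],
  [0,[0,0,0.03],[0,0,0]],
  [0,[0,0,0.03],[0,0,0]],
])

```text
time_s: 20.6
eef_pos: [450.8, 103.2, 169.9]
eef_rot: [-0.057, 0.998, -0.0, -0.0]
ft_force: [-0.4, 0.1, 0.1]
opening: 0.2
grasp_force: 0.0
```

```bash
cat > duo.py <<'E'
import sys,cv2,numpy as np; from h import *
n,(a,b,c,d),(e,f,g,i),k=sys.argv[1],eval(sys.argv[2]),eval(sys.argv[3]),float(sys.argv[4])
r=[cv2.resize(manip.snapshot(w)[y0:y1,x0:x1],None,fx=k,fy=k,interpolation=cv2.INTER_CUBIC) for w,x0,x1,y0,y1 in(("side",a,b,c,d),("top",e,f,g,i))]
H=max(x.shape[0] for x in r);r=[cv2.copyMakeBorder(x,0,H-x.shape[0],0,0,0) for x in r]
im=np.hstack(r);cv2.imwrite(f"pics/{n}.png",im);print(im.shape)
E
python3 duo.py d1 "(280,430,90,250)" "(210,380,140,300)" 2.5
```

```text
(400, 800, 3)
```

View pics/d1.png

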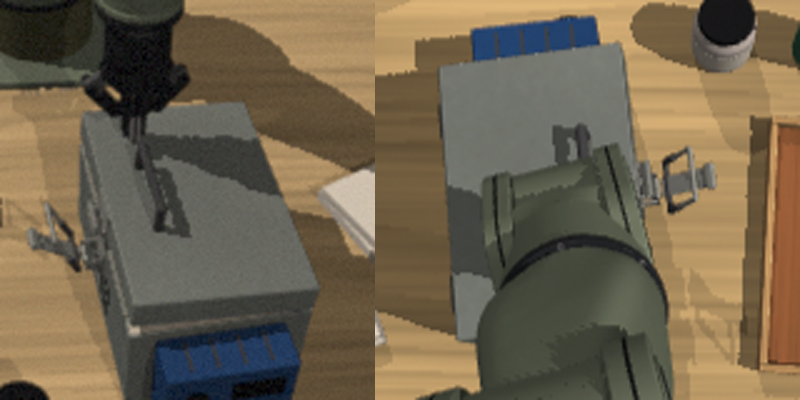

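```bash
python3 - <<'E'
from h import *
np.set_printoptions(precision=1,suppress=True)
a=np.radians(6.6);X=np.array([np.cos(a),np.sin(a),0]);Y=np.array([-np.sin(a),np.cos(a),0]);Z=np.array([0,0,1.])
K=np.array([545,161,0.])
f=lambda x,y,z:proj("side",K+x*X+y*Y+z*Z)
crop=lambda p:(p-[280,90])*2.5
print("meas (82,113) (135,308) | (244,103),(317,290)")
for t in(0,.05,.1,.15,.2):
    y=105-210*np.cos(t)+40*np.sin(t);z=140+210*np.sin(t)+40*np.cos(t)
    print(t,crop(f(-155,y,z)),crop(f(155,y,z)),crop(f(-155,105+40*np.sin(t),140+40*np.cos(t))),crop(f(155,105+40*np.sin(t),140+40*np.cos(t))))
s=manip.state();print("tcp",crop(proj("side",s["eef_pos"])),crop(proj("side",s["eef_pos"]+[0,0,40])),s["ft_force"],s["eef_pos"])
for z in (30,60): pass
E
```

```text
meas (82,113) (135,308) | (244,103),(317,290)
0 [ 76.8 119.4] [126.5 314.9] [241.  100.4] [316.7 288.6]
0.05 [ 78.6 112.9] [128.9 308.5] [242.5 100.2] [318.4 288.4]
0.1 [ 80.8 106.3] [131.9 302.1] [244.  100.2] [320.2 288.2]
0.15 [83.5 99.6] [135.4 295.6] [245.5 100.1] [321.9 288.1]
0.2 [86.6 93. ] [139.4 289.1] [247.  100.2] [323.6 288.1]
tcp [131.6 150. ] [132.9 125.6] [ 0.4 -0.1  1.2] [450.8 103.2 170.1]
```

Lid is nearly shut (edge roughly 10 mm up by projection). I'll raise and press on the handle bar instead.

Request:
apply_moves([
  [0,[0,0,-0.1],[0,0,0]],
  [0,[0,0,-0.3],[0,0,0]],
  [0,[0,0,-0.55],[0,0,0]],
  [0,[0,0,-0.55],[0,0,0]],
  [0,[-0.25,-0.05,-0.55],[0,0,0]],
  [0,[-0.5,-0.05,-0.55],[0,0,0]],
  [0,[-0.67,-0.05,-0.55],[0,0,0]],
  [0,[-0.67,-0.05,-0.55],[0,0,0]],
  [0,[-0.67,-0.05,-0.55],[0,0,0]],
])

```text
time_s: 21.45
eef_pos: [551.8, 107.1, 251.9]
eef_rot: [-0.057, 0.998, -0.0, -0.001]
ft_force: [-1.3, 0.3, 0.1]
opening: 0.1
grasp_force: 0.0
```

Request:
apply_moves([
  [0,[0,0,0.05],[0,0,0]],
  [0,[0,0,0.1],[0,0,0]],
  [0,[0,0,0.12],[0,0,0]],
  [0,[0,0,0.14],[0,0,0]],
  [0,[0,0,0.16],[0,0,0]],
  [0,[0,0,0.16],[0,0,0]],
])

```text
time_s: 21.95
eef_pos: [551.3, 107.0, 228.3]
eef_rot: [-0.057, 0.998, -0.0, -0.0]
ft_force: [-0.1, -0.3, -0.2]
opening: -0.3
grasp_force: 0.0
```

Continue in small steps until contact.

Request:
apply_moves([
  [0,[0,0,0.02],[0,0,0]],
  [0,[0,0,0.035],[0,0,0]],
  [0,[0,0,0.05],[0,0,0]],
  [0,[0,0,0.06],[0,0,0]],
  [0,[0,0,0.06],[0,0,0]],
])

```text
time_s: 22.37
eef_pos: [551.5, 107.0, 219.4]
eef_rot: [-0.057, 0.998, -0.0, -0.0]
ft_force: [-0.2, -0.3, -0.6]
opening: 0.2
grasp_force: 0.0
```

Request:
apply_moves([
  [0,[0,0,0.01],[0,0,0]],
  [0,[0,0,0.02],[0,0,0]],
  [0,[0,0,0.02],[0,0,0]],
])

```text
time_s: 22.62
eef_pos: [551.5, 107.0, 216.5]
eef_rot: [-0.057, 0.998, -0.0, -0.0]
ft_force: [-0.3, -1.3, 0.2]
opening: 0.4
grasp_force: 0.0
```

Request:
apply_moves([
  [0,[0,0,0.01],[0,0,0]],
  [0,[0,0,0.02],[0,0,0]],
  [0,[0,0,0.02],[0,0,0]],
])

```text
time_s: 22.87
eef_pos: [551.5, 107.1, 213.4]
eef_rot: [-0.057, 0.998, -0.0, -0.0]
ft_force: [0.3, -0.2, 0.1]
opening: 0.1
grasp_force: 0.0
```

Request:
apply_moves([
  [0,[0,0,0.01],[0,0,0]],
  [0,[0,0,0.02],[0,0,0]],
  [0,[0,0,0.02],[0,0,0]],
])

```text
time_s: 23.12
eef_pos: [551.5, 107.0, 210.4]
eef_rot: [-0.057, 0.998, -0.0, -0.0]
ft_force: [-0.3, 0.4, -0.3]
opening: 0.1
grasp_force: 0.0
```

Request:
apply_moves([
  [0,[0,0,0.01],[0,0,0]],
  [0,[0,0,0.02],[0,0,0]],
  [0,[0,0,0.02],[0,0,0]],
])

```text
time_s: 23.37
eef_pos: [551.6, 107.0, 207.4]
eef_rot: [-0.057, 0.998, -0.0, -0.0]
ft_force: [-0.7, 0.3, -0.4]
opening: -0.3
grasp_force: 0.0
```

```bash
python3 duo.py d2 "(300,400,90,230)" "(240,340,160,240)" 4
```

```text
(560, 800, 3)
```

View pics/d2.png

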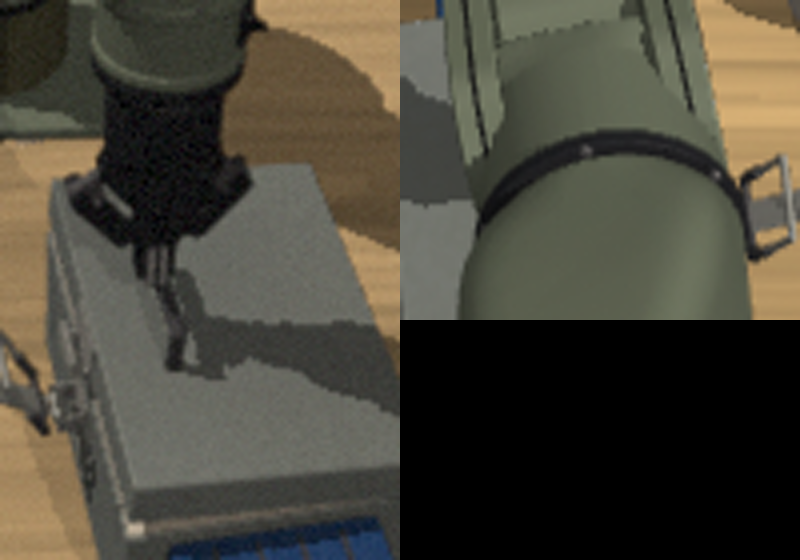

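```bash
python3 - <<'E'
from h import *
np.set_printoptions(precision=0,suppress=True)
a=np.radians(6.6);X=np.array([np.cos(a),np.sin(a),0]);Y=np.array([-np.sin(a),np.cos(a),0]);Z=np.array([0,0,1.])
K=np.array([545,161,0.])
f=lambda x,y,z:(proj("side",K+x*X+y*Y+z*Z)-[300,90])*4
for t in(0,.06,.12):
    P=lambda x,r,h:f(x,105-r*np.cos(t)+h*np.sin(t),140+r*np.sin(t)+h*np.cos(t))
    print(t,"bar ends",P(-50,160,72),P(50,160,72),"mid",P(0,160,72),"corner+x front top/bot",P(155,210,40),P(155,210,0),"rim",f(155,-105,140))
p=manip.state()["eef_pos"];print("tcp",(proj("side",p)-[300,90])*4,"40 up",(proj("side",p+[0,0,40])-[300,90])*4)
E
```

```text
0 bar ends [135. 247.] [165. 347.] mid [150. 296.] corner+x front top/bot [122. 504.] [120. 540.] rim [120. 540.]
0.06 bar ends [142. 237.] [172. 337.] mid [157. 285.] corner+x front top/bot [127. 492.] [122. 529.] rim [120. 540.]
0.12 bar ends [150. 227.] [180. 326.] mid [165. 275.] corner+x front top/bot [133. 479.] [124. 517.] rim [120. 540.]
tcp [150. 300.] 40 up [153. 260.]
```

The push force near shut is only about 1 N (gravity nearly balances the hinge friction), so contact is plausible; continue down until it stops firmly.

Request:
apply_moves([
  [0,[0,0,0.01],[0,0,0]],
  [0,[0,0,0.02],[0,0,0]],
  [0,[0,0,0.02],[0,0,0]],
])

```text
time_s: 23.72
eef_pos: [551.6, 106.9, 204.5]
eef_rot: [-0.057, 0.998, -0.0, -0.0]
ft_force: [0.5, -1.0, 1.1]
opening: 0.1
grasp_force: 0.3
```

Request:
apply_moves([
  [0,[0,0,0.01],[0,0,0]],
  [0,[0,0,0.02],[0,0,0]],
  [0,[0,0,0.02],[0,0,0]],
])

```text
time_s: 23.97
eef_pos: [551.5, 107.1, 201.4]
eef_rot: [-0.057, 0.998, -0.0, -0.0]
ft_force: [-0.4, 0.3, -0.3]
opening: -0.1
grasp_force: 0.0
```

Request:
apply_moves([
  [0,[0,0,0.01],[0,0,0]],
  [0,[0,0,0.02],[0,0,0]],
  [0,[0,0,0.03],[0,0,0]],
  [0,[0,0,0.04],[0,0,0]],
  [0,[0,0,0.04],[0,0,0]],
])

```text
time_s: 24.38
eef_pos: [551.6, 107.1, 195.8]
eef_rot: [-0.057, 0.998, -0.0, 0.0]
ft_force: [-1.9, -2.0, 5.7]
opening: 0.0
grasp_force: 2.9
```

```bash
python3 - <<'E'
from h import *
import cv2
a=manip.snapshot("side");cv2.imwrite("pics/s6.png",a)
b=cv2.imread("pics/d2.png")[::4,:400:4] # earlier, side(300..400,90..230)
c=a[90:230,300:400]
for x in(36,40,60,80): print(x,"old",b[112:140:1,x].mean(1).astype(int),"\n   new",c[112:140,x].mean(1).astype(int))
E
```

```text
36 old [108 107 107 110 110 108 108 107 111 113  93  71  60  62  59  61  59  56
  72 105 121 108  95  77  59  57  58  59] 
   new [110 113 112 105 109 109 113 112 109 110 111 111 106 101  68  62  68  67
  60  60  64  60  70  61  59  63  63  59]
40 old [110 109 109 112 111 107 107 109 109 104  83  63  61  63  60  62  61  61
  75  91  91  82  68  61  61  59  58  60] 
   new [109 109 111 109 110 110 114 112 110 110 113 115 105  72  64  61  63  64
  63  55  64  75  60  61  59  59  59  54]
60 old [108 106 105 108 108 109 110 108  81  65  62  60  65  62  59  63  78  92
  83  62  59  52  43  36  36  36  47  59] 
   new [108 111 110 108 108 110 113 108 109 105  80  65  59  59  59  67  65  61
  62  61  59  42  38  27  37  64  67  60]
80 old [105 102 106 107 108 106  85  64  60  60  60  56  59  58  77  80  65  57
  49  39  35  36  33  46  62  68  65  64] 
   new [109 109 108 105 108 111 106  84  69  58  60  59  60  61  60  61  60  58
  41  36  37  29  47  60  63  60  61  66]
```

The lid dropped 3 px and the bright gap vanished: shut. One firmer press, then lift off and head to the latch.

Request:
apply_moves([
  [0,[0,0,0.01],[0,0,0]],
  [0,[0,0,0.015],[0,0,0]],
  [0,[0,0,0.015],[0,0,0]],
])

```text
time_s: 24.68
eef_pos: [551.8, 107.1, 195.2]
eef_rot: [-0.057, 0.998, 0.0, 0.001]
ft_force: [-9.3, -3.5, 35.7]
opening: 0.2
grasp_force: 17.8
```

Request:
apply_moves([
  [0,[0,0,-0.1],[0,0,0]],
  [0,[0,0,-0.35],[0,0,0]],
  [0,[0,0,-0.35],[0,0,0]],
  [0,[0,-0.3,-0.35],[0,0,0]],
  [0,[0,-0.6,-0.35],[0,0,0]],
  [0,[0,-0.9,-0.35],[0,0,0]],
  [0,[0,-0.98,-0.35],[0,0,0]],
  [0,[0,-0.98,-0.35],[0,0,0]],
])

```text
time_s: 25.35
eef_pos: [568.2, -44.6, 245.7]
eef_rot: [-0.053, 0.999, -0.001, -0.0]
ft_force: [0.3, -1.1, -0.3]
opening: -0.5
grasp_force: 0.0
```

```bash
python3 - <<'E'
from h import *
import cv2
a=manip.snapshot("side");cv2.imwrite("pics/s7.png",a)
c=a[90:230,300:400]
for x in(36,60): print(x,c[112:140,x].mean(1).astype(int))
p=manip.state()["eef_pos"]; th=np.radians(6.6)
d=p[:2]-[545,161];print("kiln xy",d@[np.cos(th),np.sin(th)],d@[-np.sin(th),np.cos(th)],p[2])
E
```

```text
36 [108 105 109 113 106 112 110 108 108 109 112 115 110  96  72  58  59  60
  57  62  59  62  69  63  60  62  63  61]
60 [ 57  60  63 102 112 110 110 107 113 108  79  63  64  62  64  61  62  60
  65  56  58  41  31  36  34  56  65  64]
kiln xy -0.23415238470096522 -203.6991805872597 245.66994112921358
```

Probing the shut lid's top (z=180) to learn exactly where the shut fingertips end.

Request:
apply_moves([
  [0,[-0.2,0.25,0],[0,0,0]],
  [0,[-0.45,0.5,0],[0,0,0]],
  [0,[-0.55,0.79,0],[0,0,0]],
  [0,[-0.55,0.79,0],[0,0,0]],
  [0,[-0.55,0.79,0.2],[0,0,0]],
  [0,[-0.55,0.79,0.4],[0,0,0]],
  [0,[-0.55,0.79,0.43],[0,0,0]],
  [0,[-0.55,0.79,0.45],[0,0,0]],
  [0,[-0.55,0.79,0.46],[0,0,0]],
  [0,[-0.55,0.79,0.46],[0,0,0]],
])

```text
time_s: 26.23
eef_pos: [637.3, 88.3, 178.3]
eef_rot: [-0.057, 0.998, 0.0, 0.001]
ft_force: [0.2, -0.3, 0.1]
opening: -0.1
grasp_force: 0.0
```

Request:
apply_moves([
  [0,[0,0,0.015],[0,0,0]],
  [0,[0,0,0.03],[0,0,0]],
  [0,[0,0,0.03],[0,0,0]],
])

```text
time_s: 26.48
eef_pos: [636.8, 88.0, 172.6]
eef_rot: [-0.057, 0.998, 0.0, 0.0]
ft_force: [-0.6, 0.2, -0.4]
opening: -0.0
grasp_force: 0.0
```

Request:
apply_moves([
  [0,[0,0,0.01],[0,0,0]],
  [0,[0,0,0.02],[0,0,0]],
  [0,[0,0,0.02],[0,0,0]],
])

```text
time_s: 26.73
eef_pos: [636.7, 88.0, 169.2]
eef_rot: [-0.057, 0.998, -0.0, -0.0]
ft_force: [-0.6, -0.9, 0.3]
opening: -0.0
grasp_force: 0.0
```

Request:
apply_moves([
  [0,[0,0,0.01],[0,0,0]],
  [0,[0,0,0.02],[0,0,0]],
  [0,[0,0,0.02],[0,0,0]],
])

```text
time_s: 26.98
eef_pos: [636.7, 88.1, 166.1]
eef_rot: [-0.057, 0.998, -0.0, -0.0]
ft_force: [-0.3, 0.1, -0.1]
opening: -0.1
grasp_force: 0.0
```

Request:
apply_moves([
  [0,[0,0,0.01],[0,0,0]],
  [0,[0,0,0.02],[0,0,0]],
  [0,[0,0,0.02],[0,0,0]],
])

```text
time_s: 27.23
eef_pos: [636.7, 88.0, 163.1]
eef_rot: [-0.057, 0.998, -0.0, -0.0]
ft_force: [-0.7, -0.7, -0.1]
opening: -0.2
grasp_force: 0.0
```

Request:
apply_moves([
  [0,[0,0,0.01],[0,0,0]],
  [0,[0,0,0.02],[0,0,0]],
  [0,[0,0,0.02],[0,0,0]],
])

```text
time_s: 27.48
eef_pos: [636.7, 88.0, 160.1]
eef_rot: [-0.057, 0.998, -0.0, -0.0]
ft_force: [0.1, 1.1, -0.3]
opening: -0.2
grasp_force: 0.0
```

Request:
apply_moves([
  [0,[0,0,0.01],[0,0,0]],
  [0,[0,0,0.02],[0,0,0]],
  [0,[0,0,0.02],[0,0,0]],
])

```text
time_s: 27.73
eef_pos: [636.9, 88.0, 158.0]
eef_rot: [-0.057, 0.998, -0.0, 0.0]
ft_force: [-1.6, -0.9, 6.6]
opening: 0.1
grasp_force: 3.3
```

Request:
apply_moves([
  [0,[0,0,0.01],[0,0,0]],
  [0,[0,0,0.02],[0,0,0]],
  [0,[0,0,0.02],[0,0,0]],
])

```text
time_s: 27.98
eef_pos: [637.1, 88.1, 157.6]
eef_rot: [-0.057, 0.998, 0.0, 0.001]
ft_force: [-16.0, -2.5, 44.1]
opening: -0.1
grasp_force: 22.4
```

Fingertips end 22 mm behind the TCP. Now around the latch: out beyond the loop, then down.

Request:
apply_moves([
  [0,[0,0,-0.2],[0,0,0]],
  [0,[0,0,-0.5],[0,0,0]],
  [0,[0,0,-0.6],[0,0,0]],
  [0,[0.2,-0.25,-0.6],[0,0,0]],
  [0,[0.4,-0.5,-0.6],[0,0,0]],
  [0,[0.55,-0.75,-0.6],[0,0,0]],
  [0,[0.55,-0.98,-0.6],[0,0,0]],
  [0,[0.55,-0.98,-0.6],[0,0,0]],
  [0,[0.55,-0.98,-0.6],[0,0,0]],
])

```text
time_s: 28.73
eef_pos: [571.1, -70.6, 244.7]
eef_rot: [-0.054, 0.999, -0.001, 0.0]
ft_force: [-0.4, 0.4, 0.0]
opening: -0.1
grasp_force: 0.0
```

```bash
cat > k.py <<'E'
from h import *
import sys
p=manip.state()["eef_pos"]; th=np.radians(6.6);d=p[:2]-[545,161]
x,y,z=d@[np.cos(th),np.sin(th)],d@[-np.sin(th),np.cos(th)],p[2];print("kiln",np.round([x,y,z],1))
E
python3 k.py
```

```text
kiln [  -0.7 -233.   244.7]
```

Request:
apply_moves([
  [0,[0,-0.04,0.2],[0,0,0]],
  [0,[0,-0.04,0.45],[0,0,0]],
  [0,[0,-0.04,0.68],[0,0,0]],
  [0,[0,-0.04,0.68],[0,0,0]],
  [0,[0,0.06,0.68],[0,0,0]],
  [0,[0,0.16,0.68],[0,0,0]],
  [0,[0,0.26,0.68],[0,0,0]],
  [0,[0,0.36,0.68],[0,0,0]],
  [0,[0,0.45,0.68],[0,0,0]],
  [0,[0,0.54,0.68],[0,0,0]],
  [0,[0,0.62,0.68],[0,0,0]],
  [0,[0,0.62,0.68],[0,0,0]],
])

```text
time_s: 29.73
eef_pos: [561.2, 28.4, 143.7]
eef_rot: [-0.058, 0.998, 0.001, 0.001]
ft_force: [0.4, 0.7, 0.3]
opening: 0.1
grasp_force: 0.0
```

```bash
python3 k.py
```

```text
kiln [   0.9 -133.6  143.7]
```

Request:
apply_moves([
  [0,[0,-0.1,-0.1],[0,0,0]],
  [0,[0,-0.35,-0.35],[0,0,0]],
  [0,[0,-0.6,-0.6],[0,0,0]],
  [0,[0,-0.8,-0.85],[0,0,0]],
  [0,[0,-0.93,-0.93],[0,0,0]],
  [0,[0,-0.93,-0.93],[0,0,0]],
  [0,[0,-0.93,-0.93],[0,0,0]],
])

```text
time_s: 30.32
eef_pos: [577.1, -116.5, 284.4]
eef_rot: [-0.055, 0.998, -0.001, 0.002]
ft_force: [0.1, -0.3, -0.8]
opening: -0.1
grasp_force: 0.0
```

```bash
python3 k.py; python3 - <<'E'
from h import *
import cv2
a=manip.snapshot("side");cv2.imwrite("pics/s8.png",a);t=manip.snapshot("top");cv2.imwrite("pics/t8.png",t)
s0=cv2.imread("pics/side0.png")
g=lambda i:cv2.cvtColor(i,cv2.COLOR_BGR2GRAY)
# ascii side patch around latch: cols 284..326 rows 166..205
for nm,i in(("before",s0),("now",a)):
    print(nm)
    q=g(i)[168:200,286:328]
    for r in q: print("".join("#" if v<70 else "+" if v<100 else "." if v<135 else " " for v in r))
th=np.radians(6.6)
K=np.array([545,161,0.])
f=lambda y,z:(proj("side",K+y*np.array([-np.sin(th),np.cos(th),0])+[0,0,z])-[286,168]).round(1)
print("lean",f(-163,171),"onlid",f(-108,168),"lever end",f(-187,146),"axis",f(-138,114),"seat",f(-111.5,152))
E
```

```text
kiln [  -0.  -279.3  284.4]
before
                ..........+#+++.        ..
                .........++++++.        ..
            .   .........++#++++.       .+
.          ...  .........+++++++.        .
..          ...  ........+++++++.        .
 ..          .+. .........+#+#++.        .
 ...        ..++.........++#+++++         
   ...      ..+#+........++++++#+.        
.......... ...++++.......++++++++.        
................+++.......+++++++.        
  . ....... .....++++.....++++++++        
      .....  ....+##+.....+++++##+.       
.     . ...  ... .###+.....+++#+++.       
..   .....    ..  +###.. ..+++++++.       
..  ...++..   .....+###....+++#++++.      
.......++...  ......+##+...++++++++.      
........+++++........##+....+++++.+.      
........+#+++++.+....+#+....+++.+.+.      
 .......++++#++.+++.++#+..++++++++++.     
     ...+++++++++#+++++#+.+++####+++.     
     ..+++##++++#++++++#+...#####+++.     
      .+++++++++###+++++#...+####+.+.     
       .....++++##+#++++#+..+##++++++.    
       . .......+###++++##+.+####++.+.    
          ...    ..+#+++##+..+###
[... 1081 characters left out ...]
.#+..+#
                   .+##  ..+++++#+.+#+++##
 .....          .  ..#+...++##+++.+##+####
.....+...............+#......+#+.+###+####
.....+...............+#+.....++.++###+####
......................#+......+++++##+####
  ....+...............+#......++#++##+####
  ....+...............+#+.....+##++#++####
  ....+...............+#+..+.++++++#++####
  ..+++++++.+.+++++++.+##++#+#++++###+####
   .++...   ..     ...+#######+#####+#####
                    ..+##############+####
                    ...#####+#+######+####
                    ...+###+...++####+####
                    ...+##+....++###++####
lean [14.  10.5] onlid [32.8  8.8] lever end [ 6.  17.3] axis [22.7 22.4] seat [31.5 12.7]
```

```bash
python3 - <<'E'
import cv2,numpy as np
a=cv2.imread("pics/s8.png")[155:215,275:335];b=cv2.imread("pics/t8.png")[180:240,300:365]
r=lambda i:cv2.resize(i,(390,390),interpolation=cv2.INTER_CUBIC)
cv2.imwrite("pics/d3.png",np.hstack([r(a),r(b)]))
E
```

```text
(no output)
```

View pics/d3.png

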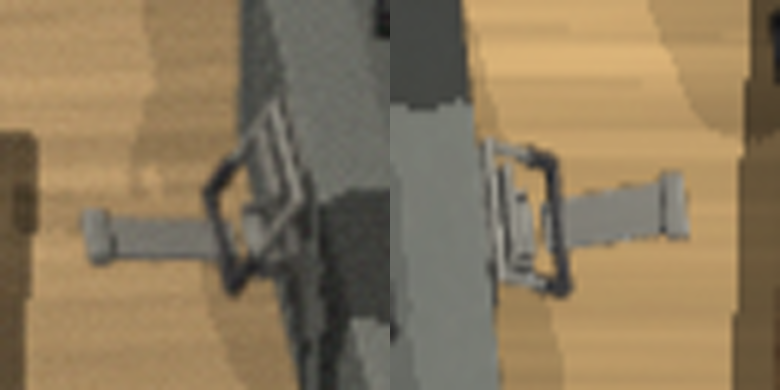

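The loop bar now lies against the lid behind the keeper lip, and the lever has dropped to about horizontal (its end at side ≈(290,191), top ≈(347.5,211.5)).

```bash
python3 - <<'E'
from h import *
p,e=tri((289.9,191.2),(347.5,211.5));th=np.radians(6.6);d=p[:2]-[545,161]
x,y=d@[np.cos(th),np.sin(th)],d@[-np.sin(th),np.cos(th)]
print(x,y,p[2],e,"phi",np.arctan2(-123-y,-(p[2]-104)), np.hypot(y+123,p[2]-104))
p,e=tri((275+287/6.5,155+150/6.5),(300+110/6,180+210/6.5));d=p[:2]-[545,161]
print("bar",d@[np.cos(th),np.sin(th)],d@[-np.sin(th),np.cos(th)],p[2],e)
E
python3 k.py
```

```text
1.4155154557072647 -195.1407707473445 123.21336934548816 1.8680938933058 phi 1.831085902552835 74.65550459026488
bar 0.34039277259902645 -109.21192403846493 163.10191771954032 4.4358858757704045
kiln [-2.000e-01 -2.758e+02  2.818e+02]
```

Tilting the tool 40° so the fingers point inward-down, then approaching the lever from above.

Request:
apply_moves([
  [0,[0,0,0],[-0.12,0,0]],
  [0,[0,0,0],[-0.24,0,0]],
  [0,[0,0,0],[-0.36,0,0]],
  [0,[0,0,0],[-0.48,0,0]],
  [0,[0,0,0],[-0.6,0,0]],
  [0,[0,0,0],[-0.67,0,0]],
  [0,[0,0.15,0.2],[-0.67,0,0]],
  [0,[0,0.35,0.4],[-0.67,0,0]],
  [0,[0,0.55,0.6],[-0.67,0,0]],
  [0,[0,0.74,0.8],[-0.67,0,0]],
  [0,[0,0.74,0.85],[-0.67,0,0]],
  [0,[0,0.74,0.85],[-0.67,0,0]],
])

```text
time_s: 31.42
eef_pos: [562.6, -0.5, 152.3]
eef_rot: [-0.054, 0.937, 0.344, -0.022]
ft_force: [0.6, -0.6, 0.6]
opening: 0.1
grasp_force: 0.0
```

```bash
cat > lev.py <<'E'
from h import *
import sys
np.set_printoptions(precision=3,suppress=True)
th=np.radians(6.6);B=np.array([[np.cos(th),np.sin(th),0],[-np.sin(th),np.cos(th),0],[0,0,1]])
s=manip.state();M=R.from_quat(s["eef_rot"])
print("kiln",B@(s["eef_pos"]-[545,161,0]),"toolz",B@M.apply([0,0,1]),s["ft_force"])
for a in sys.argv[1:]:
    q=B.T@np.array(eval(a),float)+[545,161,0];print(a,M.inv().apply(q-s["eef_pos"])/150)
E
python3 lev.py "(0,-158,114)" "(0,-161,98.5)" "(0,-158,76)" "(0,-158,49.5)" "(0,-151,25.7)" "(0,-137,19.3)" "(0,-122,16.7)"
```

```text
kiln [  -1.123 -162.404  152.335] toolz [-0.005  0.647 -0.762] [ 0.578 -0.586  0.561]
(0,-158,114) [-0.009 -0.143  0.214]
(0,-161,98.5) [-0.009 -0.225  0.28 ]
(0,-158,76) [-0.01  -0.307  0.407]
(0,-158,49.5) [-0.011 -0.421  0.542]
(0,-151,25.7) [-0.012 -0.488  0.693]
(0,-137,19.3) [-0.012 -0.445  0.786]
(0,-122,16.7) [-0.012 -0.38   0.864]
```

Request:
apply_moves([
  [0,[-0.01,-0.07,0.11],[0,0,0]],
  [0,[-0.01,-0.14,0.21],[0,0,0]],
  [0,[-0.01,-0.18,0.25],[0,0,0]],
  [0,[-0.01,-0.23,0.28],[0,0,0]],
  [0,[-0.01,-0.27,0.34],[0,0,0]],
  [0,[-0.01,-0.31,0.41],[0,0,0]],
  [0,[-0.01,-0.36,0.47],[0,0,0]],
  [0,[-0.01,-0.42,0.54],[0,0,0]],
  [0,[-0.01,-0.42,0.54],[0,0,0]],
])

```text
time_s: 32.17
eef_pos: [564.7, 3.9, 50.7]
eef_rot: [-0.054, 0.937, 0.346, -0.02]
ft_force: [0.5, 6.1, 5.1]
opening: -0.4
grasp_force: 6.3
```

```bash
python3 lev.py "(0,-151,25.7)" "(0,-137,19.3)" "(0,-122,16.7)"; python3 - <<'E'
from h import *
import cv2
a=manip.snapshot("side");cv2.imwrite("pics/s9.png",a);g=cv2.cvtColor(a,cv2.COLOR_BGR2GRAY)[165:205,284:330]
for r in g: print("".join("#" if v<60 else "+" if v<90 else "." if v<125 else " " for v in r))
E
```

```text
kiln [   1.535 -158.373   50.713] toolz [-0.001  0.649 -0.76 ] [0.492 6.147 5.065]
(0,-151,25.7) [ 0.01  -0.071  0.159]
(0,-137,19.3) [ 0.01  -0.028  0.252]
(0,-122,16.7) [0.01  0.037 0.33 ]
                           .++#######+##+####+
                           .++######++##+#+###
                           .++########+##++###
                           .++#############+##
                .         ..+++######+#+#+###+
                 .     .....+++######+##+++##+
                           .+++#######+####+##
                           .+++########+#+##++
                           .++++####+##+#+++##
                           .++++#########+#+#+
      .+.      .  . .  .....++++#+#########++#
     +###.    ..............++++++######+++++#
     ####.    ..............++#++######+##+++#
+..++####+    ............ .++#++#+#####+####+
#########+    ...  .. ..   .+##++#+#####++#+#+
#########+                 .+#+#+++########++.
##########.               .+#++#++++######+...
##########.               #+++++++#+####++....
#+.+######.             .+##+.++#+#++###......
#+ .######+     
[... 270 characters left out ...]
#######.           .##..++##++#++###+.....
###########.           .##+.++##++++####++....
###########+           .+#++.+##+++#####++....
###########+          .+##++.+##+++#####++....
###########.        ..++###+++##++######++....
############+..  ...++#++###.+#++########+....
##############.  .++++++####+.#+++#######++...
##############+ .++++++++##+++#++########++...
###############.+##++++++###+##+.+#######++...
#######+++######++++++++..#####...#######++...
#####+##++++####+++++++...####+...+######+++..
.++###+###+++##++++++. ...####....+######+++..
   .+##++###++++++++.    .+##+.  .+######+++..
    ..+###+##+++++.      ..++. . ..######++++.
      . .##+##+++.      .. ........######++++.
```

Spring resistance (8 N) shows the loop is hooked. Push through the toggle.

Request:
apply_moves([
  [0,[0.01,-0.03,0.07],[0,0,0]],
  [0,[0.01,-0.07,0.12],[0,0,0]],
  [0,[0.01,-0.07,0.16],[0,0,0]],
  [0,[0.01,-0.05,0.2],[0,0,0]],
  [0,[0.01,-0.03,0.25],[0,0,0]],
  [0,[0.01,0,0.29],[0,0,0]],
  [0,[0.01,0.03,0.32],[0,0,0]],
  [0,[0.01,0.03,0.32],[0,0,0]],
])

```text
time_s: 32.88
eef_pos: [559.3, 36.6, 18.0]
eef_rot: [-0.054, 0.937, 0.343, -0.02]
ft_force: [-0.4, 0.2, 0.0]
opening: 0.4
grasp_force: 0.0
```

```bash
python3 lev.py "(0,-116,16.7)"
```

```text
kiln [  -0.088 -125.207   17.991] toolz [-0.     0.646 -0.763] [-0.421  0.23   0.033]
(0,-116,16.7) [-0.001  0.041  0.046]
```

Request:
apply_moves([
  [0,[0,0.01,0.01],[0,0,0]],
  [0,[0,0.02,0.02],[0,0,0]],
  [0,[0,0.03,0.03],[0,0,0]],
  [0,[0,0.03,0.03],[0,0,0]],
])

```text
time_s: 33.22
eef_pos: [559.0, 41.7, 17.7]
eef_rot: [-0.053, 0.938, 0.343, -0.02]
ft_force: [-0.1, 0.6, 0.5]
opening: 0.2
grasp_force: 0.0
```

Request:
apply_moves([
  [0,[0,0.01,0.01],[0,0,0]],
  [0,[0,0.02,0.02],[0,0,0]],
  [0,[0,0.02,0.02],[0,0,0]],
])

```text
time_s: 33.47
eef_pos: [558.5, 46.0, 17.3]
eef_rot: [-0.053, 0.938, 0.343, -0.02]
ft_force: [-0.5, 0.1, -0.0]
opening: -0.1
grasp_force: 0.0
```

Request:
apply_moves([
  [0,[0,0.01,0.01],[0,0,0]],
  [0,[0,0.02,0.02],[0,0,0]],
  [0,[0,0.02,0.02],[0,0,0]],
])

```text
time_s: 33.72
eef_pos: [558.4, 48.6, 16.8]
eef_rot: [-0.053, 0.938, 0.342, -0.019]
ft_force: [-1.5, -9.3, 6.1]
opening: 0.2
grasp_force: 4.4
```

Request:
apply_moves([
  [0,[0,0.01,0.01],[0,0,0]],
  [0,[0,0.02,0.02],[0,0,0]],
  [0,[0,0.02,0.02],[0,0,0]],
])

```text
time_s: 33.97
eef_pos: [558.6, 49.7, 16.5]
eef_rot: [-0.052, 0.939, 0.34, -0.018]
ft_force: [-5.9, -34.0, 23.0]
opening: 0.1
grasp_force: 16.0
```

Firm stop: lever is flat. Retracting and straightening up.

Request:
apply_moves([
  [0,[0,0,-0.1],[0,0,0]],
  [0,[0,0,-0.3],[0,0,0]],
  [0,[0,0,-0.55],[0,0,0]],
  [0,[0,0,-0.8],[0,0,0]],
  [0,[0,0,-1],[0,0,0]],
  [0,[0,0,-1],[0.12,0,0]],
  [0,[0,0,-1],[0.24,0,0]],
  [0,[0,0,-1],[0.36,0,0]],
  [0,[0,0,-1],[0.48,0,0]],
  [0,[0,0,-1],[0.6,0,0]],
  [0,[0,0,-1],[0.67,0,0]],
  [0,[0,0,-1],[0.67,0,0]],
])

```text
time_s: 34.97
eef_pos: [568.8, -37.0, 131.7]
eef_rot: [-0.06, 0.998, -0.002, 0.001]
ft_force: [0.6, 1.9, 0.3]
opening: 0.2
grasp_force: 0.0
```

Request:
apply_moves([
  [0,[0.3,0,-0.3],[0,0,0]],
  [0,[0.6,0,-0.6],[0,0,0]],
  [0,[0.9,0,-0.9],[0,0,0]],
  [0,[1,0,-0.9],[0,0,0]],
  [0,[1,0,-0.9],[0,0,0]],
])

```text
time_s: 35.38
eef_pos: [417.5, -59.5, 267.5]
eef_rot: [-0.056, 0.998, 0.0, 0.0]
ft_force: [-0.1, -1.0, 0.9]
opening: -0.0
grasp_force: 0.0
```

```bash
python3 - <<'E'
from h import *
import cv2
np.set_printoptions(precision=1,suppress=True)
s=manip.state();print(s["eef_pos"],s["eef_rot"])
a=manip.snapshot("side");cv2.imwrite("pics/s10.png",a);t=manip.snapshot("top");cv2.imwrite("pics/t10.png",t)
g=cv2.cvtColor(t,cv2.COLOR_BGR2GRAY)[195:228,296:350]
for r in g: print("".join("#" if v<70 else "+" if v<100 else "." if v<135 else " " for v in r))
# tray: red-brown pixels in both pictures
for nm,i in(("top",t),("side",a)):
    h=cv2.cvtColor(i,cv2.COLOR_BGR2HSV);m=cv2.inRange(h,(0,110,60),(14,255,200))
    m=cv2.morphologyEx(m,cv2.MORPH_OPEN,np.ones((3,3)))
    n,l,st,c=cv2.connectedComponentsWithStats(m);k=[j for j in range(1,n) if st[j,4]>500]
    for j in k: print(nm,st[j],cv2.minAreaRect(np.argwhere(l==j)[:,::-1].astype(np.float32)))
E
```

```text
[417.5 -59.5 267.5] [-0.1  1.   0.   0. ]
##................                                    
##................                                    
#+................                                    
#+...................                                 
#+....................                                
#+.................                                   
##................. .                                 
##...................                                 
+#+.................. .                               
##+..................+...                             
##+.................. +...                            
##+.................+ + +#.                           
##+.................+ +.+#.                           
##+.................+ #..#.                           
##+.................# #....                           
##+.................+.#. ++                           
###.................+.#+ .                            
###.................+. + .                            
#+#+.................. + .                            
#+#+.........
[... 592 characters left out ...]
##+#+................#..+++#+.                        
####+................#...+##+.                        
####+................+....++...                       
top [   0  135   48  265 6389] ((23.5, 267.0), (264.0, 47.0), 90.0)
top [ 369  181   57   43 1909] ((397.772216796875, 201.8704071044922), (57.463619232177734, 38.36724853515625), 4.289153099060059)
side [  543    16    97   295 15789] ((591.0, 163.0), (294.0, 96.0), 90.0)
side [ 205  174   65   71 3874] ((237.3893585205078, 209.2172088623047), (59.48198318481445, 74.42037200927734), 5.194429397583008)
side [119 291  63  52 774] ((150.27317810058594, 315.6402282714844), (74.64922332763672, 10.778873443603516), 38.480194091796875)
```

Latch lies flat (nothing juts out in the top view). Re-locating the tray with an edge fit in the side view.

```bash
cat > tray.py <<'E'
import sys,cv2; from h import *
from scipy.optimize import differential_evolution
def field(im):
    g=cv2.GaussianBlur(cv2.cvtColor(im,cv2.COLOR_BGR2LAB).astype(np.float32),(0,0),1.0)
    m=sum(cv2.Sobel(g[...,c],-1,1,0)**2+cv2.Sobel(g[...,c],-1,0,1)**2 for c in range(3))**.5
    return np.minimum(m,120)
def rect(L,W,z,n=60):
    s=np.linspace(-1,1,n);o=np.ones(n)
    return np.vstack([np.c_[a*L/2,b*W/2,o*z] for a,b in((s,o),(s,-o),(o,s),(-o,s))])
P=np.vstack([rect(320,200,30),rect(300,180,30)])
def fit(ims,c=(505,-196,-3.5),r=(70,70,15)):
    F={n:field(i) for n,i in ims.items()}
    def cost(q):
        X=np.c_[R.from_euler("z",q[2],degrees=True).apply(P)]+[q[0],q[1],0]
        return -np.mean([cv2.remap(F[n],*[v.astype(np.float32)[:,None] for v in proj(n,X).T],cv2.INTER_LINEAR).mean() for n in F])
    o=differential_evolution(cost,[(a-b,a+b) for a,b in zip(c,r)],seed=1,maxiter=80,popsize=20)
    return np.round(o.x,1),round(-o.fun,1)
E
python3 - <<'E'
from tray import *
r=cv2.imread
print("t0",fit({"top":r("pics/top0.png")}),"s0",fit({"side":r("pics/side0.png")}))
print("s10",fit({"side":r("pics/s10.png")}),"t10",fit({"top":r("pics/t10.png")}),"s8",fit({"side":r("pics/s8.png")}),"t8",fit({"top":r("pics/t8.png")}))
E
```

```text
t0 (array([ 504.9, -194.9,   -3.7]), np.float64(88.5)) s0 (array([ 505. , -196.2,   -3.4]), np.float64(98.5))
s10 (array([ 535.9, -195.1,   -3.8]), np.float64(99.9)) t10 (array([ 528.7, -187.8,   -5.4]), np.float64(76.6)) s8 (array([ 535.8, -195. ,   -3.6]), np.float64(100.5)) t8 (array([ 483.8, -246.6,   -6.1]), np.float64(52.8))
```

The tray was knocked ~31 mm: now at (536, −195), yaw −3.7°. Gripping its +y wall at the middle.

Request:
apply_moves([
  [40,[-0.3,-0.15,0],[0,0,0.08]],
  [40,[-0.55,-0.25,0.3],[0,0,0.17]],
  [40,[-0.79,-0.365,0.5],[0,0,0.17]],
  [40,[-0.79,-0.365,0.75],[0,0,0.17]],
  [40,[-0.79,-0.365,1],[0,0,0.17]],
  [40,[-0.79,-0.365,1],[0,0,0.17]],
  [40,[-0.79,-0.365,1],[0,0,0.17]],
])

```text
time_s: 36.07
eef_pos: [542.1, -100.1, 111.9]
eef_rot: [0.033, 0.999, 0.001, -0.003]
ft_force: [-0.4, 0.9, -0.1]
opening: 40.1
grasp_force: 0.0
```

```bash
python3 aim.py "(542,-100.2,15)" "(542,-100.2,-8)"; python3 -c "
from h import *
print(R.from_quat(manip.state()['eef_rot']).as_matrix()[:,1])
from tray import *
print(fit({'side':manip.snapshot('side')},(536,-195,-3.7),(40,40,8)))"
```

```text
(542,-100.2,15) [-0.004 -0.001  0.646]
(542,-100.2,-8) [-0.005 -0.001  0.799]
[0.0652754  0.99786661 0.00115999]
(array([ 534.5, -194.9,   -3.6]), np.float64(97.7))
```

Request:
apply_moves([
  [40,[0,0,0.2],[0,0,0]],
  [40,[0,0,0.4],[0,0,0]],
  [40,[0,0,0.6],[0,0,0]],
  [40,[0,0,0.7],[0,0,0]],
  [40,[0,0,0.77],[0,0,0]],
  [40,[0,0,0.77],[0,0,0]],
])

```text
time_s: 36.62
eef_pos: [543.5, -100.1, 0.4]
eef_rot: [0.032, 0.999, 0.0, -0.0]
ft_force: [-0.3, 0.7, 0.0]
opening: 40.1
grasp_force: 0.0
```

Request:
apply_moves([
  [25,[0,0,0],[0,0,0]],
  [15,[0,0,0],[0,0,0]],
  [2,[0,0,0],[0,0,0]],
  [2,[0,0,0],[0,0,0]],
  [2,[0,0,0],[0,0,0]],
  [2,[0,0,0],[0,0,0]],
], squeeze=40)

```text
time_s: 37.12
eef_pos: [544.3, -100.2, 2.3]
eef_rot: [0.032, 0.999, -0.0, 0.001]
ft_force: [-2.2, -0.2, 11.6]
opening: 8.5
grasp_force: 39.6
```

Gripped (opening 8.5, wall in the pads). Sliding half-way.

Request:
apply_moves([
  [2,[0.007,-0.05,0],[0,0,-0.01]],
  [2,[0.014,-0.1,0],[0,0,-0.02]],
  [2,[0.02,-0.16,0],[0,0,-0.03]],
  [2,[0.03,-0.22,0],[0,0,-0.04]],
  [2,[0.04,-0.28,0],[0,0,-0.05]],
  [2,[0.045,-0.34,0],[0,0,-0.06]],
  [2,[0.05,-0.4,0],[0,0,-0.07]],
  [2,[0.06,-0.46,0],[0,0,-0.08]],
  [2,[0.07,-0.52,0],[0,0,-0.09]],
  [2,[0.08,-0.58,0],[0,0,-0.1]],
  [2,[0.08,-0.62,0],[0,0,-0.1]],
  [2,[0.08,-0.62,0],[0,0,-0.1]],
])

```text
time_s: 38.12
eef_pos: [526.3, -192.4, 2.3]
eef_rot: [-0.02, 1.0, 0.0, 0.001]
ft_force: [-2.2, 1.9, 12.5]
opening: 8.5
grasp_force: 39.9
```

```bash
python3 aim.py "(507.9,-282.6,2.3)"; python3 -c "
from h import *
import cv2
print(R.from_quat(manip.state()['eef_rot']).as_matrix()[:,1])
from tray import *
i={n:manip.snapshot(n) for n in ('side','top')}
print(fit({'side':i['side']},(527,-286,2.5),(40,40,8)))
# bay: bright low-saturation tape, fit of inner corner marks from the first pictures
def L(n=12):
    s=np.linspace(0,40,n);o=[]
    for a in(1,-1):
        for b in(1,-1):
            o+=[np.c_[a*(180-s),b*120+0*s,0*s],np.c_[a*180+0*s,b*(120-s),0*s]]
    return np.vstack(o)
from scipy.optimize import differential_evolution
for n,f in(('top','pics/top0.png'),('side','pics/side0.png')):
    h=cv2.cvtColor(cv2.imread(f),cv2.COLOR_BGR2HSV);m=cv2.GaussianBlur(((h[...,1]<75)&(h[...,2]>140)).astype(np.float32),(0,0),1)
    best=None
    def c(q):
        P=L()*[q[3],q[3],1];X=R.from_euler('z',q[2],degrees=True).apply(P)+[q[0],q[1],0]
        return -cv2.remap(m,*[v.astype(np.float32)[:,None] for v in proj(n,X).T],cv2.INTER_LINEAR).mean()
    o=differential_evolution(c,[(490,550),(-410,-345),(2,14),(1.0,1.08)],seed=1,popsize=25);print(n,o.x.round(2),o.fun)
"
```

```text
(507.9,-282.6,2.3) [ 0.146 -0.596 -0.   ]
[-3.99471651e-02  9.99201747e-01  3.05915317e-04]
(array([ 526.8, -286.2,    1.7]), np.float64(90.6))
top [ 520.48 -375.89    8.33    1.04] -0.8009306788444519
side [ 517.05 -379.74    8.49    1.03] -0.6739566326141357
```

Request:
apply_moves([
  [2,[0.01,-0.05,0],[0,0,-0.01]],
  [2,[0.025,-0.1,0],[0,0,-0.02]],
  [2,[0.04,-0.16,0],[0,0,-0.03]],
  [2,[0.055,-0.22,0],[0,0,-0.04]],
  [2,[0.07,-0.28,0],[0,0,-0.05]],
  [2,[0.08,-0.34,0],[0,0,-0.06]],
  [2,[0.1,-0.4,0],[0,0,-0.07]],
  [2,[0.11,-0.46,0],[0,0,-0.08]],
  [2,[0.13,-0.52,0],[0,0,-0.09]],
  [2,[0.145,-0.57,0],[0,0,-0.105]],
  [2,[0.145,-0.61,0],[0,0,-0.107]],
  [2,[0.145,-0.61,0],[0,0,-0.107]],
])

```text
time_s: 39.22
eef_pos: [508.0, -284.5, 2.3]
eef_rot: [-0.076, 0.997, 0.0, 0.001]
ft_force: [-1.8, 3.2, 12.8]
opening: 8.3
grasp_force: 40.2
```

```bash
python3 -c "
from tray import *
print(R.from_quat(manip.state()['eef_rot']).as_matrix()[:,1])
for n in('side','top'): print(n,fit({n:manip.snapshot(n)},(518,-378,8.4),(30,30,8)))"
```

```text
[-1.51644178e-01  9.88435135e-01  1.64162474e-04]
side (array([ 519.9, -381.6,    9.9]), np.float64(92.5))
top (array([ 523.7, -381.2,   10.7]), np.float64(61.4))
```

Request:
apply_moves([
  [2,[0,0.006,0],[0,0,0.01]],
  [2,[0,0.012,0],[0,0,0.02]],
  [2,[0,0.012,0],[0,0,0.02]],
  [2,[0,0.012,0],[0,0,0.02]],
])

```text
time_s: 39.65
eef_pos: [508.1, -284.1, 2.4]
eef_rot: [-0.065, 0.998, -0.002, 0.001]
ft_force: [0.5, -5.0, 5.9]
opening: 8.3
grasp_force: 39.7
```

Request:
apply_moves([
  [10,[0,0,0],[0,0,0]],
  [16,[0,0,0],[0,0,0]],
  [28,[0,0,0],[0,0,0]],
  [40,[0,0,0],[0,0,0]],
  [40,[0,0,0],[0,0,0]],
  [40,[0,0,-0.15],[0,0,0]],
  [40,[0,0,-0.4],[0,0,0]],
  [40,[0,0,-0.7],[0,0,0]],
  [40,[0,0,-1],[0,0,0]],
  [40,[0,0,-1],[0,0,0]],
])

```text
time_s: 40.48
eef_pos: [508.8, -283.8, 157.0]
eef_rot: [-0.065, 0.998, -0.002, 0.003]
ft_force: [1.6, 0.3, 1.5]
opening: 40.1
grasp_force: 0.0
```

Request:
apply_moves([
  [40,[0.3,0.2,-0.3],[0,0,0]],
  [40,[0.5,0.4,-0.6],[0,0,0]],
  [40,[0.5,0.6,-0.9],[0,0,0]],
  [40,[0.5,0.8,-0.9],[0,0,0]],
  [40,[0.5,0.8,-0.9],[0,0,0]],
  [40,[0.5,0.8,-0.9],[0,0,0]],
])

```text
time_s: 40.98
eef_pos: [416.8, -169.7, 289.3]
eef_rot: [-0.067, 0.998, -0.0, 0.002]
ft_force: [0.1, -0.3, 0.4]
opening: 39.7
grasp_force: 0.0
```

```bash
python3 -c "
from tray import *
for n in('side','top'):
    i=manip.snapshot(n);print(n,fit({n:i},(518,-378,8.4),(30,30,8)))
    if n=='side':
        g=cv2.cvtColor(i,cv2.COLOR_BGR2GRAY);c=i[90:230,300:400]
        for x in(36,60): print(c[112:140,x].mean(1).astype(int))
        for r in g[160:215,296:332]: print(''.join('#' if v<60 else '+' if v<90 else '.' if v<125 else ' ' for v in r))
print(manip.state()['time_s'])"
```

```text
side (array([ 519.6, -379.2,    9. ]), np.float64(102.1))
[107 108 109 108 107 106 106 109 106 110 110 108 104  97  69  59  59  65
  61  58  58  58  64  60  56  61  54  58]
[108 106 108 107 106 109 105 106 107 105  81  65  62  60  59  59  60  62
  64  60  51  41  34  33  34  59  60  61]
    . . .      .++#####+###+########
  ..           .++############+#####
   .           .++##################
            . ..++###########++#####
   .  ...... . .++###########+#++###
      .        .++######+#####+#####
               .+++####++###########
               .+++####..++#++#+####
               .+++###+.........++++
         .   ...+++###+.............
    ... ... ....++####+.............
   .    .   .  .+++###+.............
     . .    . ..+++###+.............
     .        ..++#+.++.............
          ... ..+++...+.............
  ..............++....+.............
  ..............++... +.............
  ..............+++..+.+............
  ..............+++..+.++...........
  ...............+...+.+............
                .++....++...........
                 +++..+.+++........
[... 586 characters left out ...]
++.....
           ... ...+##+###++++++.....
           .. ....+######+++++++....
           .......+########+++++....
           .......+########+++++....
           .......+###++###+++++....
            ......+###++###++++++...
            ......+#+..+###++++++...
             .....++. .+###++++++...
             .....++...+###++++++...
             .....++...+###+++++++..
              ....++....###+++++++..
              .....+....#+#+++++++..
              ....++....#+++++++++..
               ...++...+#++++++++++.
               ....+...##++++++++++.
                .......##++++++++++.
                 ......++++++++++++.
top (array([ 513.6, -383.6,    9.9]), np.float64(72.7))
41.0833
```

```bash
python3 -c "
from rig import manip
print(manip.close_job())"
```

```text
the job is handed in; nothing more can be done
None
```

The job is handed in at 41 s: both pots stand upright and apart in the kiln, the lid is shut, the loop is hooked and the lever is flat, and the tray sits about 3 mm and 0.5° off the centre of the taped marks; the final state was confirmed by image fits and contact forces, not by a last look, and an unplanned 44 N fingertip press on the shut lid could matter if it counts towards the 40 N limit.

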